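# Sort alloy samples on a tipping board

## Task

Take the sorting board by its handle and tip it up until the three round bars have rolled by themselves over the front bead into the catch trough while the two flat discs stay on the board, then lower the board back onto its frame without letting it drop. Then lay both discs flat, side by side, in the grey tray under the glass shelf and let go of them. Do not touch the bars, do not knock the glass shelf, and leave the reagent bottle, the beaker and the copper-coloured flask where they stand.

Things in the scene. Friction and masses are not known exactly. Their poses are not given: they have to be found in the camera images.
- station: Fixed steel sorting station: catch trough in front, hinged board behind it. Origin on the bench below the middle of the board; x points from the trough to the handle, away from the robot, y along the hinge, z up. Hinge line at x = -110 mm, z = 48 mm. Its place and yaw vary, and station and shelf may swap sides.
- board (a joint): Tilt of the board about its hinge, at its trough edge: 0 = level on its frame, grows as the handle end rises, at most 0.75 rad. It turns easily and falls if let go; about 10 N at the handle lifts it loaded. The 2 mm bead at the hinge edge lets bars pass at 0.2 to 0.3 rad if they come rolling, at about 0.43 rad if they rest against it; discs may slide from about 0.58 rad.
- board_bed (a point): Point in the middle of the board's rubber-lined bed, on its surface, 100 mm behind the hinge line and level with it. Bed 200 mm deep from hinge to rear wall, 320 mm wide between the side walls; walls 25 mm high, open at the hinge edge but for the bead. x points away from the hinge along the bed, y along the hinge, z off the bed.
- board_handle (a point): Centre of the grey grip bar over the board's rear edge: 12 mm thick (along x), 24 mm high (z), 120 mm long (y, along the hinge), on two posts 110 mm apart. 208 mm behind the hinge line, 52 mm above the bed; the rear wall below it reaches 25 mm above the bed. Moves and tilts with the board, axes as for board_bed.
- trough (a point): Middle of the catch trough's floor, 12 mm above the bench, axes as for the station. The trough is 89 mm wide (x) by 322 mm long (y) inside; its front wall's top is 60 mm above the floor.
- bar1: Round aluminium bar sample, diameter 36 mm, length 76 mm, about 0.2 kg, lying on the board at the start, roughly across it (within 12 degrees of parallel to the hinge). Origin at its centre, x axis along the bar.
- bar2: Round aluminium bar sample, diameter 36 mm, length 76 mm, about 0.2 kg, lying on the board at the start, roughly across it (within 12 degrees of parallel to the hinge). Origin at its centre, x axis along the bar.
- bar3: Round aluminium bar sample, diameter 36 mm, length 76 mm, about 0.2 kg, lying on the board at the start, roughly across it (within 12 degrees of parallel to the hinge). Origin at its centre, x axis along the bar.
- disc1_center (a point): Centre of one flat aluminium disc sample, diameter 60 mm, 20 mm thick, about 0.15 kg, lying flat on the board at the start (centre 10 mm above the board's lining); z axis is the disc's own axis. It lies in the rear half of the board, never between a bar and the bead.
- disc2_center (a point): Centre of the other flat aluminium disc sample, diameter 60 mm, 20 mm thick, about 0.15 kg, lying flat on the board at the start (centre 10 mm above the board's lining); z axis is the disc's own axis. It lies in the rear half of the board, never between a bar and the bead.
- shelf: Fixed glass bench shelf on two white posts. Origin on the bench below the middle of its front edge; x points away from the robot, y along the edge. Plate 150 mm deep, 340 mm wide, underside 250 mm up; front rim hangs to 247 mm, end brackets (y = +/-160 mm) to 233 mm. Posts at x = 110 to 140, y = +/-160 mm, 430 mm high. Bottles on it reach 355 mm.
- tray: Fixed open grey tray under the shelf, just behind its front edge. Origin at the centre of its underside; axes nearly as the shelf's. 100 mm (x) by 250 mm (y) by 14 mm high outside, walls 4 mm, floor 4 mm thick. A tool held vertically over it hits the shelf: lean its rear end some 35 degrees out towards the robot.
- reagent: Bystander: amber reagent bottle, 72 mm diameter, 150 mm high, standing behind the work. Origin at the centre of its underside.
- beaker: Bystander: empty glass beaker, 76 mm diameter, 95 mm high, to the left. Origin at the centre of its underside.
- flask: Bystander: copper-coloured insulated metal flask, 68 mm diameter, 190 mm high, to the right. Origin at the centre of its underside.
There are look-alikes about, which are no part of the job. What is shaped like the part that bears disc1_center but green is not meant. What is shaped like the bar1 but pink is not meant.

How it is judged:
By the outcome, as a careful person would: the job done as asked, in the order asked, and still so for the second after the job is handed in, with the robot touching nothing.
It also fails if it takes over 72 s, if anything falls off the work surface, if the arm or the gripper's body presses on something with over 40 N, if the wrist force passes 120 N, or if a joint passes its speed limit or range.

## Robot

A 7-joint arm with a two-finger parallel gripper is mounted at the origin on the work surface. World frame = base frame: x ahead of the robot, y to its left, z up, the work surface at z = 0. Lengths are in mm, angles in degrees, forces in N, time in s.
With the tool pointing down it reaches from about 425 to 950 mm from the base axis. Payload 4.7 kg.
Tool frame: the origin (TCP) lies between the finger pads; the fingertips stand 19 mm ahead of it and the grasp point (between the pads) is the TCP; z points along the fingers, y is the line along which they close (so a half turn about z gives the same grasp; the last joint's range is limited). The gripper opens to 85 mm and grips with 20 to 120 N. Pads are 22 mm wide; open, the fingers measure 114 mm over their backs; the gripper's body (76 mm by 85 mm) begins 54 mm behind the grasp point. The pads swing forward as they close: fully open they stand 13 mm farther back than shut.
Start: joints at [-74.364, 26.849, -2.785, 87.806, 1.381, 65.374, -4.715], TCP at [200.596, 644.521, 250.335] pointing down, gripper open.
Joint ranges: [-148.3, 148.3], [-19.14, 114.17], [-79.39, 73.82], [5.75, 140.21], [-59.74, 239.74], [12.07, 113.84], [-152.46, 152.46]. Speed limits (degrees/s): [147.25, 147.25, 180, 180, 180, 180, 180].

## Interface

Orientations are given as a 3x3 rotation matrix whose columns are the frame's x, y, z axes.
In Python, from cell import ctrl gives the robot as it stands.
- The arm moves only by the tool jog_arm, never from a script. Its argument "series" is one flat list of numbers, 6 for each row, row after row: the shift along the tool's x, y, z normalised to -1 to 1, where 1 is 0.2 m, then the turn, a rotation vector about the tool's x, y, z normalised to -1 to 1, where 1 is 1.5 rad. In form: [x, y, z, wx, wy, wz, x, y, z, wx, wy, wz, ...]. A call has 1 to 12 rows; each row is the pose to reach, as a shift and turn from the pose commanded when the call began, along the tool's axes at that moment; what a row does not reach only later rows make up. A row lasts 1/8 s, in which the tool goes at most 62.5 mm and 10.7 degrees, less where a joint would pass 70% of its speed; a pose out of reach is approached as far as the arm can. A call with a number of a shift or a turn outside -1 to 1 is refused whole. A call with a gripper value outside its range is refused whole. "hand" is the opening, from -1 (shut) to 1 (fully open), set as the call begins (left out, the last holds). The fingers move at their own pace and stop on an object; "squeeze" is the grip in N (left out, the last holds). Time passes only in rows, so rows that repeat a pose let the fingers close. It gives the time, the measured TCP pose, the force, the opening and the grip force at its end, in the units of the state.
- ctrl.observe(): the state, without advancing time (a new reading comes with each control period).
- ctrl.get_image(name): name is "side" or "top"; returns a dict with "pixels" (400x640x3 uint8, red, green, blue), "range_z" (400x640 float32, mm along the optical axis (not along the pixel's ray), 0 where there is no reading), "fx", "fy", "cx", "cy" (pixels), "k1" (the pictures are not rectified: a ray, as slopes to the right and down, at radius r is drawn at 1 + k1 r^2 times it, then the intrinsics apply), "rvec" (rotation vector, rad) and "tvec" (3), from world to camera coordinates, as OpenCV has them. Camera axes: x right, y down, z forward; pixel columns grow to the right and rows downward; lengths in mm; the calibration is good to about 2 mm. A picture is of the moment at which its call begins.
- ctrl.hand_in(): hands the job in; it is judged then, once.
The state is a dict: "time": time; "joint_positions": joint angles; "joint_vel": joint speeds; "tau": joint torques, N m; "ee_pos": TCP position; "eef_rot": TCP orientation; "contact_force": force on the tool from outside, world axes, zero at the start; "wrist_torque": the same for the moment, N m; "gripper_width": opening from 0.0 (shut) to 1.0 (fully open); "gripper_force": force on a finger pad.
Only numpy, scipy, OpenCV 4.12 (cv2) and the standard library are available. Lean on these libraries where they do the work, as an engineer would, in place of code of your own. Each camera call takes 0.05 s, during which the arm holds its last target. There are 200 camera calls.

## Working session

There is one attempt and no reset: what is moved stays moved. The work goes in short steps, Python scripts to look and compute and a tool call to move; the robot and the scene stay as the last step left them, time stands still between calls to the robot, and variables do not carry over. Pictures are saved under pics/ and viewed, at most 10 in all, crops included, and the job is handed in when it is done.

Besides the shell and the picture viewer there is one more tool, called after "Call:" as name(argument=value, ...) on one line, values as JSON. jog_arm: Moves the arm, as the interface text tells. Scaled input: -1 to 1 covers 0.2 m each way for a shift and 1.5 rad each way for a turn. Its arguments: {"type":"object","properties":{"series":{"type":"array"},"hand":{"type":"number"},"squeeze":{"type":"number"}},"required":["series"]}

```bash
mkdir -p pics; ls; cat > h.py <<'E'
import numpy as np, cv2
from cell import ctrl
def shot(n,f=None):
    im=ctrl.get_image(n)
    if f: cv2.imwrite(f,im['pixels'][:,:,::-1])
    np.save('/tmp/%s.npy'%n,im,allow_pickle=True); return im
def last(n): return np.load('/tmp/%s.npy'%n,allow_pickle=True).item()
def ray(im,u,v):
    K=np.array([[im['fx'],0,im['cx']],[0,im['fy'],im['cy']],[0,0,1.]])
    p=cv2.undistortPoints(np.array([[[u,v]]],float),K,np.array([im['k1'],0,0,0.]))[0,0]
    R=cv2.Rodrigues(np.array(im['rvec'],float))[0]; t=np.array(im['tvec'],float).ravel()
    return -R.T@t, R.T@np.array([p[0],p[1],1.])
def px(im,u,v,z=None):
    o,d=ray(im,u,v)
    if z is None:
        r=im['range_z'][int(v)-1:int(v)+2,int(u)-1:int(u)+2]; s=np.median(r[r>0]) if (r>0).any() else np.nan
    else: s=(z-o[2])/d[2]
    return o+d*s
def proj(im,P):
    K=np.array([[im['fx'],0,im['cx']],[0,im['fy'],im['cy']],[0,0,1.]])
    return cv2.projectPoints(np.array(P,float).reshape(-1,1,3),np.array(im['rvec'],float),np.array(im['tvec'],float),K,np.array([im['k1'],0,0,0.]))[0][:,0]
E
python3 - <<'E'
from h import *
for n in('side','top'):
    im=shot(n,'pics/%s0.png'%n); print(n,ray(im,320,200))
print(ctrl.observe())
E
```

```text
pics
side (array([  412.24578475, -1001.1759059 ,   645.37919006]), array([ 0.15060607,  0.84785864, -0.50892471]))
top (array([ 338.590081  ,   10.4384144 , 1342.69599222]), array([ 0.20856432, -0.01489276, -0.97803874]))
{'time': 0.1, 'joint_positions': array([-74.36645277,  26.89192015,  -2.78257634,  87.86848942,
         1.38131478,  65.37339985,  -4.71580932]), 'joint_vel': array([-0.02345455, -0.19826055,  0.01454653, -0.26573367, -0.05575403,
        0.03551261,  0.12050238]), 'tau': array([ 8.28292141e-04, -5.11517429e+01, -4.70267760e-02, -2.38389480e+01,
        1.07011932e-02,  4.42643679e-03, -8.35930877e-06]), 'ee_pos': array([200.46641689, 644.02629215, 249.36332518]), 'eef_rot': array([[-9.54815836e-01,  2.97197787e-01, -4.41071379e-04],
       [ 2.97198103e-01,  9.54814338e-01, -1.69320264e-03],
       [-8.20748022e-05, -1.74778228e-03, -9.99998469e-01]]), 'contact_force': array([-0.16367379,  0.8244533 , -0.29827012]), 'wrist_torque': array([ 0.01361877, -0.01232421,  0.00158155]), 'gripper_force': 0.0, 'gripper_width': 0.9962143727992381}
```

View pics/top0.png

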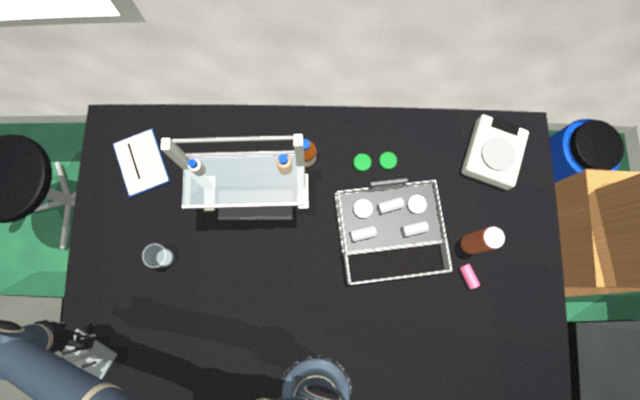

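View pics/side0.png

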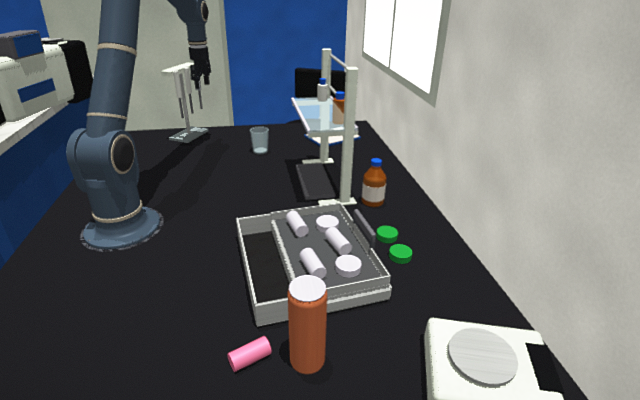

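The top view shows the board with two discs at (363,208) and (417,204), bars at (364,233), (391,205) and (415,229), and the handle at (389,183). The shelf and tray are on the left at about (250,190), the flask at (487,238), the reagent bottle at (307,152) and the beaker at (157,256). Next I'll enlarge the station and the tray.

```bash
python3 - <<'E'
from h import *
im=last('top'); p=im['pixels'][:,:,::-1]
a=cv2.resize(p[165:295,325:465],None,fx=4,fy=4,interpolation=cv2.INTER_CUBIC)
cv2.imwrite('pics/a.png',a)
b=cv2.resize(p[125:230,155:325],None,fx=4.5,fy=4.5,interpolation=cv2.INTER_CUBIC)
cv2.imwrite('pics/b.png',b)
for u,v in [(363,208),(417,204),(364,233),(391,205),(415,229),(389,183),(380,182),(398,182),(260,212),(487,238)]: print(u,v,px(im,u,v).round(1))
E
```

```text
363 208 [ 585.5 -148.6   69.4]
417 204 [ 601.3 -326.2   68.9]
364 233 [ 502.1 -149.1   83.6]
391 205 [ 593.9 -237.5   83.2]
415 229 [ 516.9 -313.4   81.8]
389 183 [ 659.6 -227.4  111. ]
380 182 [ 662.  -198.4  112.7]
398 182 [ 663.9 -256.9  109. ]
260 212 [579.5 192.6   5.5]
487 238 [ 476.7 -500.4  190.6]
```

View pics/a.png

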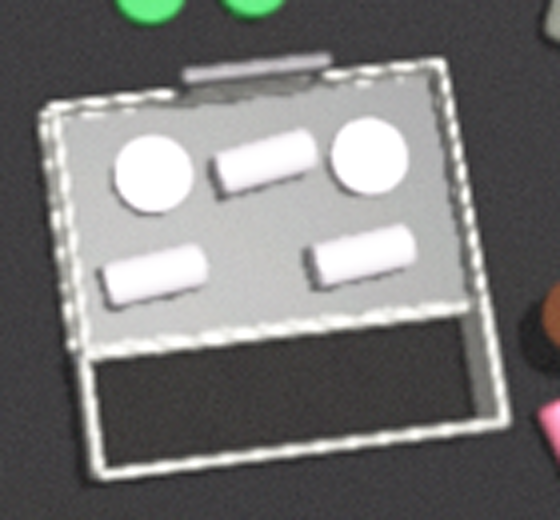

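View pics/b.png

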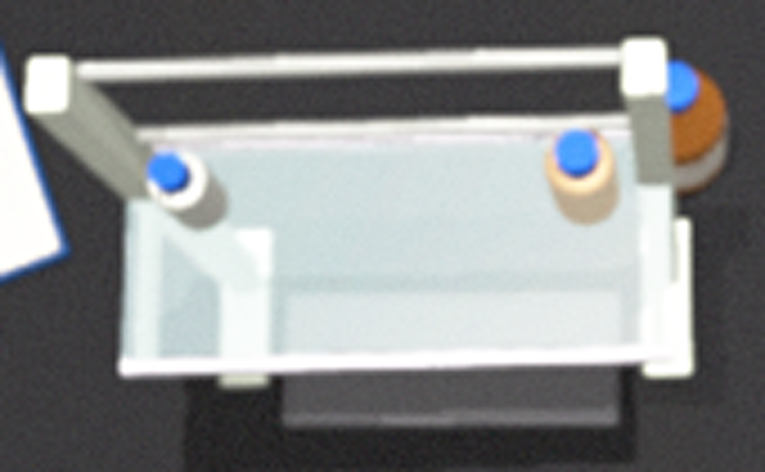

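Crop a: the handle bar runs from (184,76) to (330,60), the disc centres are (153,174) and (370,156), and the bead runs from (90,352) to (470,308). Crop b: the tray front corners are (283,424) and (617,422), the back corners (285,290) and (617,290), and the shelf front rim runs from (122,370) to (670,358).

```bash
python3 - <<'E'
from h import *
im=last('top')
A=lambda x,y,z:px(im,325+x/4-.4,165+y/4-.4,z).round(1)
B=lambda x,y,z:px(im,155+x/4.5-.4,125+y/4.5-.4,z).round(1)
h1,h2=A(184,76,112),A(330,60,112)
print('handle',h1,h2,(h1+h2)/2,np.linalg.norm(h1-h2),np.degrees(np.arctan2(*(h1-h2)[:2])))
print('discs',A(153,174,68),A(370,156,68))
print('bead',A(90,352,50),A(470,308,50))
print('corners rear',A(45,108,73),A(443,64,73),'front',A(100,472,72),A(505,422,72))
for q in [(283,424),(617,422),(285,290),(617,290)]: print('tray',B(*q,14))
for q in [(122,370),(670,358)]: print('shelf',B(*q,250))
# disc blobs & depth
for n in('top',):
    P=None
E
```

```text
handle [ 656.4 -168.4  112. ] [ 671.5 -285.8  112. ] [ 663.95 -227.1   112.  ] 118.36709846912697 -7.329150086807141
discs [ 585.5 -148.3   68. ] [ 602.8 -326.9   68. ]
bead [442.4 -98.2  50. ] [ 480.7 -410.2   50. ]
corners rear [638.  -60.2  73. ] [ 680.3 -389.8   73. ] front [ 347. -104.   72.] [ 387.4 -427.5   72. ]
tray [552.9 333.4  14. ]
tray [557.7  84.4  14. ]
tray [655.5 338.   14. ]
tray [658.7  86.8  14. ]
shelf [547.2 378.3 250. ]
shelf [559.2  39.5 250. ]
```

```bash
cat >> h.py <<'E'
from scipy.spatial.transform import Rotation as Ro
def RT(y,z):
    z=np.array(z,float);z/=np.linalg.norm(z);y=np.array(y,float);y-=z*(y@z);y/=np.linalg.norm(y)
    return np.column_stack([np.cross(y,z),y,z])
def rows(p0,R0,T):
    for p,R in T:
        d=R0.T@(np.array(p,float)-p0)/200; w=Ro.from_matrix(R0.T@R).as_rotvec()/1.5
        print(np.r_[d,w].round(3).tolist())
Sx=np.array([.9924,.1233,0]);Sy=np.array([-.1233,.9924,0])
E
python3 - <<'E'
from h import *
o=ctrl.observe();p=o['ee_pos'];R=o['eef_rot']
W=[(290,475,300),(400,310,300),(450,120,300),(500,-70,280),(640,-205,240),(664,-227,180)]
for i,w in enumerate(W):
    a=np.radians(72.7+(7.1-72.7)*min(1,(i+1)/4)); Rn=RT((np.cos(a),np.sin(a),0),(0,0,-1))
    rows(p,R,[(w,Rn)]); p,R=np.array(w),Rn
E
```

```text
[-0.679, -0.674, -0.252, -0.001, 0.0, 0.191]
[-0.915, -0.381, 0.0, 0.0, 0.0, 0.191]
[-0.889, -0.418, 0.0, 0.0, 0.0, 0.191]
[-0.971, -0.15, 0.1, 0.0, 0.0, 0.191]
[-0.756, 0.611, 0.2, 0.0, 0.0, 0.0]
[-0.124, 0.105, 0.3, 0.0, 0.0, 0.0]
```

Call:
jog_arm(series=[-0.68, -0.67, -0.25, 0, 0, 0.19, -0.68, -0.67, -0.25, 0, 0, 0.19, -0.68, -0.67, -0.25, 0, 0, 0.19, -0.68, -0.67, -0.25, 0, 0, 0.19, -0.68, -0.67, -0.25, 0, 0, 0.19])

```text
time: 0.72
ee_pos: [290.7, 476.0, 300.4]
eef_rot: [[-0.832, 0.554, -0.0], [0.554, 0.832, 0.001], [0.001, 0.0, -1.0]]
contact_force: [-0.3, -0.2, 0.3]
gripper_width: 1.0
gripper_force: 0.0
```

Call:
jog_arm(series=[-0.91, -0.38, 0, 0, 0, 0.19, -0.91, -0.38, 0, 0, 0, 0.19, -0.91, -0.38, 0, 0, 0, 0.19, -0.91, -0.38, 0, 0, 0, 0.19, -0.91, -0.38, 0, 0, 0, 0.19])

```text
time: 1.35
ee_pos: [399.5, 313.6, 299.7]
eef_rot: [[-0.645, 0.765, -0.001], [0.765, 0.645, 0.0], [0.001, -0.001, -1.0]]
contact_force: [-0.9, 0.5, 0.3]
gripper_width: 0.996
gripper_force: 0.0
```

Call:
jog_arm(series=[-0.89, -0.42, 0, 0, 0, 0.19, -0.89, -0.42, 0, 0, 0, 0.19, -0.89, -0.42, 0, 0, 0, 0.19, -0.89, -0.42, 0, 0, 0, 0.19, -0.89, -0.42, 0, 0, 0, 0.19])

```text
time: 1.98
ee_pos: [450.1, 124.1, 300.1]
eef_rot: [[-0.405, 0.914, -0.0], [0.914, 0.405, 0.001], [0.001, -0.0, -1.0]]
contact_force: [-0.7, 0.9, 0.4]
gripper_width: 1.0
gripper_force: 0.0
```

Call:
jog_arm(series=[-0.97, -0.15, 0.1, 0, 0, 0.19, -0.97, -0.15, 0.1, 0, 0, 0.19, -0.97, -0.15, 0.1, 0, 0, 0.19, -0.97, -0.15, 0.1, 0, 0, 0.19, -0.97, -0.15, 0.1, 0, 0, 0.19])

```text
time: 2.6
ee_pos: [501.5, -65.3, 279.7]
eef_rot: [[-0.132, 0.991, -0.001], [0.991, 0.132, 0.001], [0.001, -0.001, -1.0]]
contact_force: [0.1, 0.4, 0.6]
gripper_width: 1.001
gripper_force: 0.0
```

Call:
jog_arm(series=[-0.76, 0.61, 0.2, 0, 0, 0, -0.76, 0.61, 0.2, 0, 0, 0, -0.76, 0.61, 0.2, 0, 0, 0, -0.76, 0.61, 0.2, 0, 0, 0, -0.76, 0.61, 0.2, 0, 0, 0, -0.76, 0.61, 0.2, 0, 0, 0])

```text
time: 3.35
ee_pos: [641.3, -200.0, 240.8]
eef_rot: [[-0.132, 0.991, 0.0], [0.991, 0.132, 0.002], [0.002, 0.001, -1.0]]
contact_force: [0.2, -0.0, -0.6]
gripper_width: 0.999
gripper_force: 0.0
```

```bash
python3 - <<'E'
from h import *
o=ctrl.observe();p=o['ee_pos'];R=o['eef_rot']
Rn=RT(Sx,(0,0,-1))
rows(p,R,[((664,-227,160),Rn),((664,-227,101),Rn)])
E
```

```text
[-0.15, 0.094, 0.404, 0.0, -0.001, 0.006]
[-0.15, 0.094, 0.699, 0.0, -0.001, 0.006]
```

Call:
jog_arm(series=[-0.15, 0.095, 0.2, 0, 0, 0, -0.15, 0.095, 0.4, 0, 0, 0, -0.15, 0.095, 0.4, 0, 0, 0, -0.15, 0.095, 0.5, 0, 0, 0, -0.15, 0.095, 0.6, 0, 0, 0, -0.15, 0.095, 0.7, 0, 0, 0, -0.15, 0.095, 0.7, 0, 0, 0], hand=-0.05)

```text
time: 4.22
ee_pos: [662.9, -229.4, 97.9]
eef_rot: [[-0.129, 0.992, -0.004], [0.992, 0.129, 0.001], [0.002, -0.004, -1.0]]
contact_force: [0.0, 0.3, -0.3]
gripper_width: 0.476
gripper_force: 0.0
```

Call:
jog_arm(series=[0, 0, 0, 0, 0, 0, 0, 0, 0, 0, 0, 0, 0, 0, 0, 0, 0, 0, 0, 0, 0, 0, 0, 0], hand=-1, squeeze=50)

```text
time: 4.72
ee_pos: [664.7, -230.7, 101.1]
eef_rot: [[-0.129, 0.992, 0.002], [0.992, 0.129, -0.001], [-0.001, 0.001, -1.0]]
contact_force: [0.7, -0.4, 2.6]
gripper_width: 0.133
gripper_force: 49.8
```

```bash
python3 - <<'E'
from h import *
im=shot('side'); p=im['pixels'][:,:,::-1]
cv2.imwrite('pics/c.png',cv2.resize(p[100:330,220:440],None,fx=2.5,fy=2.5))
o=ctrl.observe();print(o['ee_pos'],o['contact_force'],o['gripper_width'],o['gripper_force'])
E
```

```text
[ 664.70981659 -230.68930747  101.15671011] [-4.16397345e-02  1.51474391e-03  2.85600715e+00] 0.13429281351601666 49.894811511039734
```

View pics/c.png

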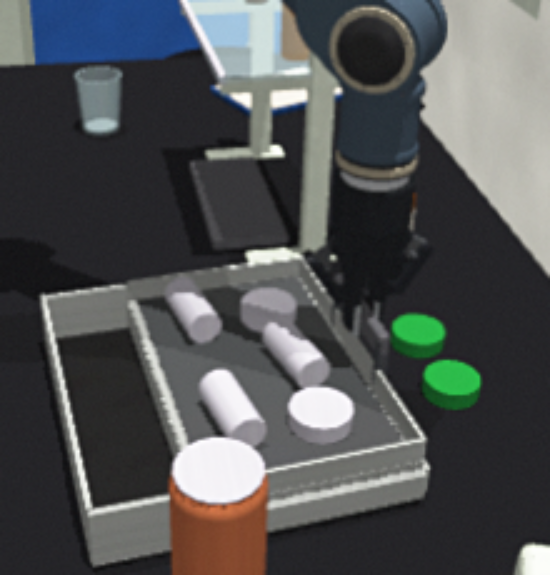

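The side view shows the fingers closed on the handle at (370,335), with the bars and discs undisturbed. Now I'll work out the arc about the hinge.

```bash
cat >> h.py <<'E'
def arc(p,R,th0,ths):
    # p at tilt th0; hinge from p
    r0=np.array([208*np.cos(th0)-53*np.sin(th0),208*np.sin(th0)+53*np.cos(th0)])
    T=[]
    for t in ths:
        r=np.array([208*np.cos(t)-53*np.sin(t),208*np.sin(t)+53*np.cos(t)])-r0
        T.append((p+Sx*r[0]+np.array([0,0,r[1]]),Ro.from_rotvec(-Sy*(t-th0)).as_matrix()@R))
    rows(p,R,T)
E
python3 - <<'E'
from h import *
o=ctrl.observe();p=o['ee_pos']
arc(p,RT(Sx,(0,0,-1)),0,[.03,.06,.09,.12,.15,.18,.21,.24,.27,.30])
E
```

```text
[-0.0, -0.008, -0.031, -0.02, 0.0, 0.0]
[0.0, -0.018, -0.062, -0.04, 0.0, -0.0]
[-0.0, -0.028, -0.092, -0.06, 0.0, -0.0]
[0.0, -0.039, -0.123, -0.08, 0.0, 0.0]
[-0.0, -0.051, -0.152, -0.1, -0.0, 0.0]
[0.0, -0.064, -0.182, -0.12, -0.0, 0.0]
[0.0, -0.078, -0.211, -0.14, 0.0, -0.0]
[-0.0, -0.093, -0.24, -0.16, 0.0, 0.0]
[-0.0, -0.108, -0.268, -0.18, -0.0, 0.0]
[0.0, -0.125, -0.296, -0.2, 0.0, 0.0]
```

Call:
jog_arm(series=[0, -0.008, -0.031, -0.02, 0, 0, 0, -0.018, -0.062, -0.04, 0, 0, 0, -0.028, -0.092, -0.06, 0, 0, 0, -0.039, -0.123, -0.08, 0, 0, 0, -0.051, -0.152, -0.1, 0, 0, 0, -0.064, -0.182, -0.12, 0, 0, 0, -0.078, -0.211, -0.14, 0, 0, 0, -0.093, -0.24, -0.16, 0, 0, 0, -0.108, -0.268, -0.18, 0, 0, 0, -0.125, -0.296, -0.2, 0, 0])

```text
time: 6.02
ee_pos: [640.1, -233.9, 160.0]
eef_rot: [[-0.128, 0.946, 0.297], [0.992, 0.123, 0.037], [-0.002, 0.299, -0.954]]
contact_force: [4.5, -2.6, -2.1]
gripper_width: 0.133
gripper_force: 49.4
```

```bash
python3 - <<'E'
from h import *
im=shot('side'); p=im['pixels'][:,:,::-1]
im2=shot('top'); p2=im2['pixels'][:,:,::-1]
cv2.imwrite('pics/d.png',np.hstack([cv2.resize(p[170:330,220:420],(400,320)),cv2.resize(p2[150:294,320:500],(400,320))]))
o=ctrl.observe();print(o['ee_pos'],o['contact_force'],o['gripper_width'],o['eef_rot'][2])
E
```

```text
[ 639.7715376  -233.99592085  160.56798297] [ 4.90301758 -2.61172276 -2.18654902] 0.12761916750101787 [-0.00117043  0.29878599 -0.95431942]
```

View pics/d.png

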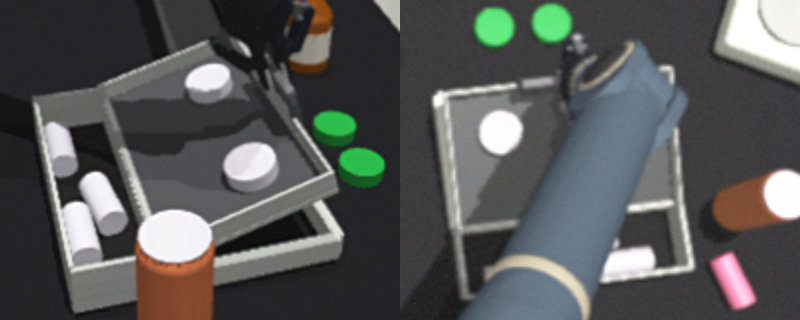

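All three bars are in the trough, at (60,150), (100,205) and (82,232) in the left half, and both discs are still on the board. Lowering now.

```bash
python3 - <<'E'
from h import *
p=np.array([640,-233.8,160.3]); R=Ro.from_rotvec(-Sy*.3).as_matrix()@RT(Sx,(0,0,-1))
arc(p,R,.3,[.27,.24,.21,.18,.15,.12,.09,.06,.03,.01,-.003])
E
```

```text
[-0.0, 0.007, 0.031, 0.02, 0.0, -0.0]
[0.0, 0.014, 0.063, 0.04, 0.0, -0.0]
[0.0, 0.02, 0.095, 0.06, 0.0, -0.0]
[0.0, 0.024, 0.126, 0.08, 0.0, 0.0]
[-0.0, 0.028, 0.158, 0.1, 0.0, 0.0]
[-0.0, 0.031, 0.19, 0.12, 0.0, 0.0]
[-0.0, 0.032, 0.223, 0.14, 0.0, -0.0]
[-0.0, 0.033, 0.255, 0.16, 0.0, -0.0]
[-0.0, 0.033, 0.287, 0.18, 0.0, -0.0]
[-0.0, 0.032, 0.308, 0.193, -0.0, -0.0]
[0.0, 0.032, 0.322, 0.202, 0.0, -0.0]
```

Call:
jog_arm(series=[0, 0.007, 0.031, 0.02, 0, 0, 0, 0.014, 0.063, 0.04, 0, 0, 0, 0.02, 0.095, 0.06, 0, 0, 0, 0.024, 0.126, 0.08, 0, 0, 0, 0.028, 0.158, 0.1, 0, 0, 0, 0.031, 0.19, 0.12, 0, 0, 0, 0.032, 0.223, 0.14, 0, 0, 0, 0.033, 0.255, 0.16, 0, 0, 0, 0.033, 0.287, 0.18, 0, 0, 0, 0.032, 0.305, 0.19, 0, 0, 0, 0.032, 0.319, 0.2, 0, 0, 0, 0.032, 0.319, 0.2, 0, 0])

```text
time: 7.62
ee_pos: [664.7, -230.7, 101.1]
eef_rot: [[-0.129, 0.992, -0.0], [0.992, 0.129, -0.001], [-0.001, -0.001, -1.0]]
contact_force: [0.4, -1.1, 4.8]
gripper_width: 0.129
gripper_force: 50.8
```

Call:
jog_arm(series=[0, 0, 0, 0, 0, 0, 0, 0, 0, 0, 0, 0])

```text
time: 7.88
ee_pos: [664.7, -230.7, 101.1]
eef_rot: [[-0.129, 0.992, 0.001], [0.992, 0.129, -0.001], [-0.001, 0.001, -1.0]]
contact_force: [1.0, -1.3, 5.0]
gripper_width: 0.134
gripper_force: 50.9
```

Back at the starting height and resting on the frame. I'll release and rise.

Call:
jog_arm(series=[0, 0, 0, 0, 0, 0, 0, 0, 0, 0, 0, 0, 0, 0, 0, 0, 0, 0], hand=-0.05)

```text
time: 8.25
ee_pos: [663.6, -229.8, 99.7]
eef_rot: [[-0.129, 0.992, -0.002], [0.992, 0.129, 0.001], [0.001, -0.001, -1.0]]
contact_force: [-0.8, -0.7, 0.9]
gripper_width: 0.474
gripper_force: 0.0
```

Call:
jog_arm(series=[0, 0, -0.1, 0, 0, 0, 0, 0, -0.3, 0, 0, 0, 0, 0, -0.6, 0, 0, 0, 0, 0, -0.75, 0, 0, 0, 0, 0, -0.75, 0, 0, 0])

```text
time: 8.88
ee_pos: [665.4, -231.5, 255.5]
eef_rot: [[-0.128, 0.992, 0.007], [0.992, 0.128, -0.002], [-0.003, 0.007, -1.0]]
contact_force: [-0.1, -0.4, -1.2]
gripper_width: 0.475
gripper_force: 0.0
```

```bash
python3 - <<'E'
from h import *
im=shot('side'); im2=shot('top')
def disc(im,box,z=68):
    g=im['pixels'].astype(int); x0,x1,y0,y1=box; s=g[y0:y1,x0:x1]
    m=((s.min(2)>190)).astype(np.uint8)
    n,l,st,c=cv2.connectedComponentsWithStats(m)
    for i in range(1,n):
        if st[i,4]>60: print(st[i],(c[i]+[x0,y0]).round(1),px(im,*(c[i]+[x0,y0]),z).round(1),px(im,*(c[i]+[x0,y0])).round(1))
print('top');disc(im2,(340,440,190,240)); print('side'); disc(im,(280,375,205,290))
o=ctrl.observe();print(o['ee_pos'],o['contact_force'],o['gripper_width'])
E
```

```text
top
[ 70   5  17  19 228] [418.8 204.4] [ 600.  -332.3   68. ] [ 600.2 -332.5   67.2]
[15 44 18  6 64] [363.1 236.8] [ 492.1 -148.2   68. ] [416.1 -69.7 698.9]
side
[  0  33  95  52 646] [306.8 278.3] [ 499.4 -366.9   68. ] [ 481.2 -499.1  188.4]
[ 55  50  26  17 346] [347.9 262.7] [ 600.5 -327.9   68. ] [ 601.3 -325.2   65.6]
[ 663.8990862  -230.11659139  251.0128765 ] [-0.22193833  0.42764186  0.33752326] 0.4766490401452149
```

```bash
python3 - <<'E'
from h import *
o=ctrl.observe();print(o['joint_positions'].round(1))
p=o['ee_pos'];R=RT(Sx,(0,0,-1)); s,c=np.sin(np.radians(35)),np.cos(np.radians(35))
for sg in(-1,1):
    Rt=RT((0,sg,0),(s,0,-c)); rows(p,R,[((560,-180,220),Rt)])
    rows(np.array([560,-180,220]),Rt,[((578.6,-148.3,72),Rt)])
E
```

```text
[ -6.2  32.3  34.2  85.2 -18.9  68.3  38.3]
[0.313, -0.485, 0.155, -0.344, 0.304, 1.091]
[-0.348, -0.158, 0.66, 0.0, 0.0, 0.0]
[0.313, -0.485, 0.155, -0.294, -0.333, -0.932]
[0.348, 0.158, 0.66, 0.0, 0.0, 0.0]
```

Call:
jog_arm(series=[0.08, -0.12, 0.04, -0.033, -0.037, -0.104, 0.16, -0.24, 0.08, -0.065, -0.074, -0.207, 0.24, -0.36, 0.12, -0.098, -0.111, -0.311, 0.313, -0.485, 0.155, -0.131, -0.148, -0.414, 0.313, -0.485, 0.155, -0.163, -0.185, -0.518, 0.313, -0.485, 0.155, -0.196, -0.222, -0.621, 0.313, -0.485, 0.155, -0.229, -0.259, -0.725, 0.313, -0.485, 0.155, -0.261, -0.296, -0.828, 0.313, -0.485, 0.155, -0.294, -0.333, -0.932, 0.313, -0.485, 0.155, -0.294, -0.333, -0.932, 0.313, -0.485, 0.155, -0.294, -0.333, -0.932], hand=0.8)

```text
time: 10.35
ee_pos: [558.2, -181.5, 217.8]
eef_rot: [[-0.821, -0.001, 0.571], [0.0, 1.0, 0.003], [-0.571, 0.002, -0.821]]
contact_force: [0.5, -0.6, 0.6]
gripper_width: 0.901
gripper_force: 0.0
```

```bash
python3 - <<'E'
from h import *
o=ctrl.observe();p=o['ee_pos'];R=o['eef_rot'];print(o['joint_positions'].round(1),p,o['gripper_width']);print(R.round(3))
s,c=np.sin(np.radians(35)),np.cos(np.radians(35));Rt=RT((0,1,0),(s,0,-c))
rows(p,R,[((578.6,-148.3,110),Rt),((578.6,-148.3,76),Rt)])
im=shot('side',);im2=shot('top')
cv2.imwrite('pics/e.png',np.hstack([cv2.resize(im['pixels'][170:330,220:420,::-1],(400,320)),cv2.resize(im2['pixels'][150:294,320:500,::-1],(400,320))]))
E
```

```text
[ 23.2  10.7  -4.5 124.1 -40.5  15.6 145.5] [ 558.24622151 -181.47768614  217.80062166] 0.9010262410699155
[[-0.821 -0.001  0.571]
 [ 0.     1.     0.003]
 [-0.571  0.002 -0.821]]
[0.224, 0.164, 0.501, 0.002, -0.002, -0.0]
[0.322, 0.164, 0.641, 0.002, -0.002, -0.0]
```

View pics/e.png

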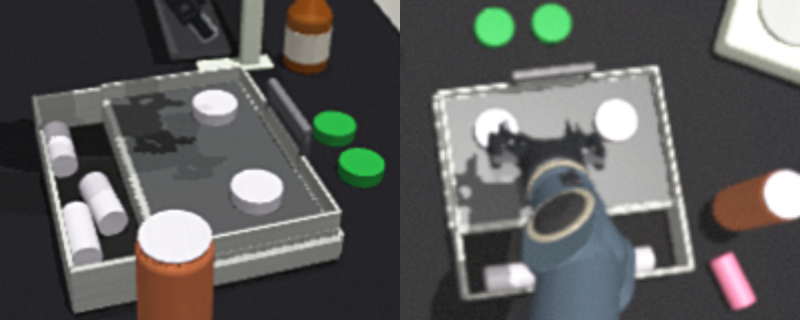

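Both discs and the bars look fine: disc1 is at (215,105) and disc2 at (257,190) in the left half. Joint 7 is near its limit, so I'll turn the tool half a turn, which gives the same grasp.

Call:
jog_arm(series=[0, 0, 0, 0, 0, 0.115, 0, 0, 0, 0, 0, 0.23, 0, 0, 0, 0, 0, 0.345, 0, 0, 0, 0, 0, 0.46, 0, 0, 0, 0, 0, 0.575, 0, 0, 0, 0, 0, 0.69, 0, 0, 0, 0, 0, 0.805, 0, 0, 0, 0, 0, 0.92, 0, 0, 0, 0, 0, 1.0])

```text
time: 11.58
ee_pos: [560.3, -179.5, 219.3]
eef_rot: [[-0.06, 0.817, 0.573], [0.997, 0.071, 0.004], [-0.038, 0.572, -0.819]]
contact_force: [0.1, -0.6, -0.8]
gripper_width: 0.901
gripper_force: 0.0
```

Call:
jog_arm(series=[0, 0, 0, 0, 0, 0.115, 0, 0, 0, 0, 0, 0.23, 0, 0, 0, 0, 0, 0.345, 0, 0, 0, 0, 0, 0.46, 0, 0, 0, 0, 0, 0.575, 0, 0, 0, 0, 0, 0.69, 0, 0, 0, 0, 0, 0.805, 0, 0, 0, 0, 0, 0.92, 0, 0, 0, 0, 0, 1.0, 0, 0, 0, 0, 0, 1.0])

```text
time: 12.82
ee_pos: [560.2, -179.5, 219.4]
eef_rot: [[0.81, 0.123, 0.573], [0.147, -0.989, 0.004], [0.568, 0.082, -0.819]]
contact_force: [0.1, -0.0, -0.4]
gripper_width: 0.899
gripper_force: 0.0
```

```bash
python3 - <<'E'
from h import *
o=ctrl.observe();p=o['ee_pos'];R=o['eef_rot'];print(o['joint_positions'].round(1),p,o['gripper_width']);print(R.round(3))
s,c=np.sin(np.radians(35)),np.cos(np.radians(35));Rt=RT((0,-1,0),(s,0,-c))
rows(p,R,[((578.6,-148.3,110),Rt),((578.6,-148.3,76),Rt)])
E
```

```text
[ -6.1  10.9  28.6 125.4 -57.1  20.3 -10.7] [ 560.24688871 -179.5495725   219.38258183] 0.8986418780675214
[[ 0.81   0.123  0.573]
 [ 0.147 -0.989  0.004]
 [ 0.568  0.082 -0.819]]
[-0.213, -0.188, 0.501, -0.002, -0.0, 0.099]
[-0.31, -0.202, 0.641, -0.002, -0.0, 0.099]
```

Call:
jog_arm(series=[-0.1, -0.09, 0.25, 0, 0, 0.099, -0.213, -0.188, 0.501, 0, 0, 0.099, -0.213, -0.188, 0.501, 0, 0, 0.099, -0.213, -0.188, 0.501, 0, 0, 0.099])

```text
time: 13.32
ee_pos: [587.8, -160.2, 142.3]
eef_rot: [[0.85, 0.011, 0.527], [-0.001, -1.0, 0.021], [0.527, -0.019, -0.85]]
contact_force: [-0.4, 0.2, -0.2]
gripper_width: 0.904
gripper_force: 0.0
```

```bash
python3 - <<'E'
from h import *
o=ctrl.observe();p=o['ee_pos'];R=o['eef_rot'];print(o['joint_positions'].round(1),p,o['gripper_width']);print(R.round(3))
s,c=np.sin(np.radians(35)),np.cos(np.radians(35));Rt=RT((0,-1,0),(s,0,-c))
rows(p,R,[((578.6,-148.3,z),Rt) for z in (80,75,70,65)])
E
```

```text
[ 13.2  19.5   3.  123.7 -59.6  12.1 -17.7] [ 587.83452955 -160.16057816  142.27838266] 0.9041027128329895
[[ 0.85   0.011  0.527]
 [-0.001 -1.     0.021]
 [ 0.527 -0.019 -0.85 ]]
[-0.203, -0.054, 0.242, -0.014, 0.037, -0.001]
[-0.217, -0.054, 0.263, -0.014, 0.037, -0.001]
[-0.23, -0.053, 0.284, -0.014, 0.037, -0.001]
[-0.243, -0.053, 0.305, -0.014, 0.037, -0.001]
```

```bash
cat > fit.py <<'E'
from h import *
import itertools
o=ctrl.observe()
D=[([-74.366,26.892,-2.783,87.868,1.381,65.373,-4.716],[200.47,644.03,249.36],[[-.9548,.2972,0],[.2972,.9548,-.0017],[0,-.0017,-1]]),
([23.2,10.7,-4.5,124.1,-40.5,15.6,145.5],[558.25,-181.48,217.8],[[-.821,-.001,.571],[0,1,.003],[-.571,.002,-.821]]),
([-6.1,10.9,28.6,125.4,-57.1,20.3,-10.7],[560.25,-179.55,219.38],[[.81,.123,.573],[.147,-.989,.004],[.568,.082,-.819]]),
([13.2,19.5,3.,123.7,-59.6,12.1,-17.7],[587.83,-160.16,142.28],[[.85,.011,.527],[-.001,-1,.021],[.527,-.019,-.85]]),
([-6.2,32.3,34.2,85.2,-18.9,68.3,38.3],[663.9,-230.1,251.],[[-.128,.992,.005],[.992,.128,0],[0,.005,-1]])]
def chain(j,sg,off7):
    R=np.eye(3);B=[]
    for i,ax in enumerate('zyzyzyz'):
        R=R@Ro.from_euler(ax,sg[i]*j[i]+(off7 if i==6 else 0),degrees=True).as_matrix(); B.append(R)
    return B
if __name__=='__main__':
    best=[]
    for sg in itertools.product((1,-1),repeat=7):
        if sg[1]<0: continue
        for off in(0,90,180,270):
            e=sum(np.linalg.norm(chain(j,sg,off)[6]-np.array(R)) for j,p,R in D); best.append((e,sg,off))
    best.sort(key=lambda b:b[0]); print(best[:3])
    _,sg,off=best[0]
    A=[];b=[]
    for j,p,R in D:
        B=chain(j,sg,off)
        A.append(np.column_stack([[0,0,1],B[0][:,0],B[2][:,2],B[2][:,0],B[4][:,2],B[4][:,0],B[5][:,0],B[6][:,2]]));b.append(p)
    A=np.vstack(A);b=np.hstack(b); x,r,k,s=np.linalg.lstsq(A,b,rcond=1e-4); print(x.round(1),np.abs(A@x-b).max(),s.round(3))
E
python3 fit.py
```

```text
[(np.float64(0.011886500035486124), (-1, 1, -1, 1, -1, 1, -1), 90), (np.float64(3.4519761105446056), (-1, 1, 1, 1, -1, 1, -1), 90), (np.float64(4.130623291084214), (1, 1, 1, 1, 1, 1, 1), 270)]
[211.7  20.7 430.9 127.9 391.6 -34.5  15.1 156.6] 40.41702723696076 [4.387 4.081 1.689 0.726 0.672 0.504 0.126 0.066]
```

```bash
sed -i 's/\[0,0,1\],B\[0\]\[:,0\],B\[2\]\[:,2\],B\[2\]\[:,0\],B\[4\]\[:,2\],B\[4\]\[:,0\],B\[5\]\[:,0\],B\[6\]\[:,2\]/[0,0,1],B[2][:,2],B[2][:,0],B[3][:,2],B[3][:,0],B[5][:,0],B[6][:,2]/' fit.py; python3 fit.py
```

```text
[(np.float64(0.011886500035486124), (-1, 1, -1, 1, -1, 1, -1), 90), (np.float64(3.4519761105446056), (-1, 1, 1, 1, -1, 1, -1), 90), (np.float64(4.130623291084214), (1, 1, 1, 1, 1, 1, 1), 270)]
[186.1 415.2 107.9 397.  -58.2 -14.3 144.6] 40.776924597205806 [4.35  3.663 1.376 0.68  0.474 0.276 0.059]
```

```bash
sed -i 's/B\[6\]\[:,2\]\])/B[6][:,2],B[1][:,1],B[3][:,1],B[5][:,1],B[0][:,0]])/; s/print(x.round(1).*/print(x.round(1),(A@x-b).round(1),s.round(3))/' fit.py; python3 fit.py
```

```text
[(np.float64(0.011886500035486124), (-1, 1, -1, 1, -1, 1, -1), 90), (np.float64(3.4519761105446056), (-1, 1, 1, 1, -1, 1, -1), 90), (np.float64(4.130623291084214), (1, 1, 1, 1, 1, 1, 1), 270)]
[ 2.353e+02  5.507e+02  3.200e+00  4.633e+02 -1.600e+00  3.000e-01
  2.829e+02 -2.670e+01 -1.410e+01 -1.300e+00  1.800e+00] [ 0.1  0.3  0.1 -0.2  0.2 -0.2  0.1 -0.2 -0.3  0.1  0.   0.5 -0.2  0.1
 -0.1] [4.409 4.325 3.759 1.01  0.973 0.524 0.492 0.424 0.197 0.126 0.049]
```

```bash
cat > ik.py <<'E'
from fit import *
from scipy.optimize import least_squares
sg,off=(-1,1,-1,1,-1,1,-1),90
L=[235.3,550.7,3.2,463.3,-1.6,.3,282.9,-26.7,-14.1,-1.3,1.8]
lo=np.array([-148.3,-19.14,-79.39,5.75,-59.74,12.07,-152.46]);hi=np.array([148.3,114.17,73.82,140.21,239.74,113.84,152.46])
def fk(j):
    B=chain(j,sg,off)
    A=np.column_stack([[0,0,1],B[2][:,2],B[2][:,0],B[3][:,2],B[3][:,0],B[5][:,0],B[6][:,2],B[1][:,1],B[3][:,1],B[5][:,1],B[0][:,0]])
    return A@L,B[6]
def ik(p,R,seed,w=0,m=2):
    def f(j):
        q,Q=fk(j); return np.r_[(q-p)/10,Ro.from_matrix(R.T@Q).as_rotvec()*20, w*(j-seed)]
    s=least_squares(f,np.clip(seed,lo+m+.1,hi-m-.1),bounds=(lo+m,hi-m)); q,Q=fk(s.x)
    return s.x,np.linalg.norm(q-p),np.degrees(np.linalg.norm(Ro.from_matrix(R.T@Q).as_rotvec()))
def lean(az,a,s):  # tool rear leans toward -az dir; y horizontal
    A,a=np.radians(az),np.radians(a); d=np.array([np.cos(A),np.sin(A),0])
    return RT(s*np.array([-np.sin(A),np.cos(A),0]),d*np.sin(a)-np.array([0,0,np.cos(a)]))
if __name__=='__main__':
    rng=np.random.default_rng(0)
    for nm,xy,z,az0 in(('d1',(589,-148),48,-14),('d2',(605,-327),48,-28),('tL',(609,265),4,23),('tR',(611,155),4,14)):
        for az in (0,az0):
          for a in(15,25,35):
            for s in(1,-1):
                R=lean(az,a,s); p=np.array([*xy,z+8.3])-19*R[:,2]
                best=None
                for k in range(12):
                    r=ik(p,R,lo+(hi-lo)*rng.random(7),w=1e-4)
                    if r[1]<1 and r[2]<1:
                        mg=np.minimum(r[0]-lo,hi-r[0])
                        if best is None or mg.min()>best[0]: best=(mg.min(),r[0])
                print(nm,az,a,s,None if best is None else (best[0].round(),best[1].round()))
E
python3 ik.py
```

```text
d1 0 15 1 (np.float64(14.0), array([ 37.,  31., -32., 115.,  32.,  26.,  73.]))
d1 0 15 -1 (np.float64(19.0), array([  47.,   36.,  -47.,  115.,   47.,   32., -120.]))
d1 0 25 1 (np.float64(9.0), array([ 64.,  49., -71., 121.,  84.,  40.,  33.]))
d1 0 25 -1 (np.float64(6.0), array([  59.,   42.,  -61.,  121.,   79.,   30., -146.]))
d1 0 35 1 (np.float64(2.0), array([ 48.,  33., -41., 128., 128.,  14., -18.]))
d1 0 35 -1 (np.float64(2.0), array([ 11.,  27.,   4., 130., 224.,  14.,  58.]))
d1 -14 15 1 (np.float64(18.0), array([ 40.,  33., -40., 115.,  47.,  31.,  44.]))
d1 -14 15 -1 (np.float64(12.0), array([-15.,  30.,  32., 118., -38.,  24., -59.]))
d1 -14 25 1 (np.float64(18.0), array([ 52.,  39., -56., 122.,  83.,  33.,  13.]))
d1 -14 25 -1 None
d1 -14 35 1 (np.float64(12.0), array([ 59.,  46., -66., 128., 110.,  42.,  -7.]))
d1 -14 35 -1 (np.float64(6.0), array([-18.,  30.,  33., 132., 222.,  18.,  38.]))
d2 0 15 1 (np.float64(24.0), array([ 65.,  47., -55., 102.,  50.,  42.,  78.]))
d2 0 15 -1 (np.float64(18.0), array([ 23.,  34.,   6., 105., -22.,  30., -44.]))
d2 0 25 1 (np.flo
[... 1859 characters left out ...]
, -34.,  20., -79.]))
tR 0 25 1 (np.float64(21.0), array([ 20.,  48., -58., 119.,  92.,  46.,  -7.]))
tR 0 25 -1 None
tR 0 35 1 (np.float64(11.0), array([-15.,  34., -12., 127., 123.,  24., -52.]))
tR 0 35 -1 (np.float64(14.0), array([ -7.,  35., -22., 126., 118.,  28., 135.]))
tR 14 15 1 (np.float64(24.0), array([ 21.,  47., -56., 113.,  69.,  41.,  29.]))
tR 14 15 -1 (np.float64(11.0), array([-42.,  36.,  31., 116., -48.,  23., -51.]))
tR 14 25 1 (np.float64(6.0), array([  4.,  35., -30., 121.,  86.,  18.,   6.]))
tR 14 25 -1 None
tR 14 35 1 (np.float64(14.0), array([ 29.,  55., -65., 126., 116.,  47.,  -8.]))
tR 14 35 -1 (np.float64(9.0), array([-41.,  36.,  28., 129., 212.,  21.,  47.]))
```

```bash
cat > sim.py <<'E'
from ik import *
def step(j,p,R,bias=None):
    for _ in range(3):
        q,Q=fk(j); e=np.r_[(p-q)/1000,Q@Ro.from_matrix(Q.T@R).as_rotvec()]
        J=np.zeros((6,7))
        for i in range(7):
            d=j.copy();d[i]+=.01;q2,Q2=fk(d);J[:,i]=np.r_[(q2-q)/1000,Q@Ro.from_matrix(Q.T@Q2).as_rotvec()@np.eye(3)]/np.radians(.01)
        for i in range(7): pass
        dj=np.linalg.solve(J.T@J+1e-5*np.eye(7),J.T@e)
        if bias is not None: dj+= (np.eye(7)-np.linalg.pinv(J)@J)@np.radians(bias(j))
        j=np.clip(j+np.degrees(dj),lo,hi)
    return j
def go(j,p,R,n=12,bias=None):
    p0,R0=fk(j);w=Ro.from_matrix(R0.T@R).as_rotvec()
    for k in range(1,n+1): j=step(j,p0+(np.array(p)-p0)*k/n,R0@Ro.from_rotvec(w*k/n).as_matrix(),bias)
    return j
def err(j,p,R): q,Q=fk(j); return round(np.linalg.norm(q-p),1),round(np.degrees(np.linalg.norm(Ro.from_matrix(Q.T@R).as_rotvec())),1)
if __name__=='__main__':
    j=np.array(D[0][0],float)
    W=[(290,475,300),(400,310,300),(450,120,300),(500,-70,280),(640,-205,240),(664,-227,180),(664,-231,101)]
    for i,w in enumerate(W):
        a=np.radians(72.7+(7.1-72.7)*min(1,(i+1)/4)); j=go(j,w,RT((np.cos(a),np.sin(a),0),(0,0,-1)))
    j=go(j,(664,-230,251),RT(Sx,(0,0,-1)));print(j.round(1),'vs',D[4][0])
    j=go(j,(560,-180,219),lean(0,35,1));print(j.round(1),'vs',D[1][0])
    j=go(j,(560,-180,219),lean(-90,35,1) if 0 else fk(j)[1]@Ro.from_euler('z',86,degrees=True).as_matrix())
    j=go(j,(560,-180,219),fk(j)[1]@Ro.from_euler('z',86,degrees=True).as_matrix());print(j.round(1),'vs',D[2][0])
E
python3 sim.py
```

```text
[ -5.4  32.1  32.8  85.1 -18.1  68.2  37.3] vs [-6.2, 32.3, 34.2, 85.2, -18.9, 68.3, 38.3]
[ 26.3  10.8  -8.3 123.8 -37.3  14.9 142.3] vs [23.2, 10.7, -4.5, 124.1, -40.5, 15.6, 145.5]
[ -6.   10.8  28.5 125.5 -57.   20.  -11.3] vs [-6.1, 10.9, 28.6, 125.4, -57.1, 20.3, -10.7]
```

```bash
cat > plan.py <<'E'
from ik import lean,lo,hi,RT,Ro,np,D,Sx
SG=np.array([-1,1,-1,1,-1,1,-1.])
def rz(a): c,s=np.cos(a),np.sin(a); return np.array([[c,-s,0],[s,c,0],[0,0,1]])
def ry(a): c,s=np.cos(a),np.sin(a); return np.array([[c,0,s],[0,1,0],[-s,0,c]])
def fkj(j):
    q=np.radians(j)*SG; q[6]+=np.pi/2; B=[];R=np.eye(3)
    for i in range(7): R=R@(ry if i%2 else rz)(q[i]); B.append(R)
    P2=np.array([0,0,235.3])+1.8*B[0][:,0]; P4=P2-26.7*B[1][:,1]+550.7*B[2][:,2]+3.2*B[2][:,0]
    P6=P4-14.1*B[3][:,1]-1.6*B[3][:,0]+463.3*B[3][:,2]; p=P6-1.3*B[5][:,1]+.3*B[5][:,0]+282.9*B[6][:,2]
    ax=[np.array([0,0,1.]),B[0][:,1],B[1][:,2],B[2][:,1],B[3][:,2],B[4][:,1],B[5][:,2]]; O=[np.zeros(3),P2,P2,P4,P4,P6,P6]
    J=np.array([np.r_[np.cross(a,p-o)/1000,a]*s for a,o,s in zip(ax,O,SG)]).T
    return p,R,J
def step(j,p,R,it=2):
    for _ in range(it):
        q,Q,J=fkj(j); e=np.r_[(p-q)/1000,Q@Ro.from_matrix(Q.T@R).as_rotvec()]
        j=np.clip(j+np.degrees(np.linalg.solve(J.T@J+1e-5*np.eye(7),J.T@e)),lo,hi)
    return j
def go(j,p,R,log=None):
    p0,R0,_=fkj(j);p=np.array(p,float);w=Ro.from_matrix(R0.T@R).as_rotvec()
    n=int(max(3,np.ceil(np.linalg.norm(w)/.15),np.ceil(np.linalg.norm(p-p0)/40)))
    for k in range(1,n+1):
        j=step(j,p0+(p-p0)*k/n,R0@Ro.from_rotvec(w*k/n).as_matrix())
        if log is not None: log.append(np.minimum(j-lo,hi-j).min())
    return j,n
def bad(j,p,R): q,Q,_=fkj(j); return np.linalg.norm(q-p)+np.degrees(np.linalg.norm(Ro.from_matrix(Q.T@R).as_rotvec()))
def tipp(x,y,z,R): return np.array([x,y,z+8.3])-19*R[:,2]
E
cat > search.py <<'E'
from plan import *
import sys
rng=np.random.default_rng(int(sys.argv[1])); res=[]
import time; t0=time.time()
j0=np.array([13.2,19.5,3.,123.7,-59.6,12.1,-17.7])
while time.time()-t0<100:
    V=[];j=j0.copy();n=0;log=[]
    for k in range(rng.integers(1,4)):
        az,a,s,roll=rng.uniform(-180,180),rng.uniform(0,45),rng.choice([-1,1]),rng.uniform(-180,180)
        R=lean(az,a,1)@Ro.from_euler('z',roll,degrees=True).as_matrix()
        p=np.array([rng.uniform(480,650),rng.uniform(-280,-30),rng.uniform(270,340)])
        V.append((p.round(),round(az),round(a),round(roll)));j,m=go(j,p,R,log);n+=m
    R=lean(-14,35,1);p=tipp(589,-148,48,R)
    for q in(p+[-20,0,150],p): j,m=go(j,q,R,log);n+=m
    b=bad(j,p,R); mg=np.minimum(j-lo,hi-j).min()
    if b<2 and mg>5: res.append((n-mg*.5,n,mg,j.round(),V,min(log)))
res.sort(key=lambda r:r[0])
print(len(res)); [print(r) for r in res[:2]]
E
for i in 1 2 3 4; do OMP_NUM_THREADS=1 python3 search.py $i & done; wait
```

```text
this script no longer has the robot
this script no longer has the robot
this script no longer has the robot
79
(np.float64(27.419550999387354), 33, np.float64(11.160898001225288), array([ 40.,  32., -39., 129., 119.,  23., -26.]), [(array([ 504., -251.,  300.]), -149, 22, 73), (array([509., -97., 312.]), -63, 31, -86)], np.float64(0.0))
(np.float64(31.91841377724259), 38, np.float64(12.163172445514817), array([ 57.,  43., -62., 128., 110.,  39., -10.]), [(array([501., -76., 297.]), -52, 44, -51)], np.float64(0.0))Exception ignored in: <_io.TextIOWrapper mode='rw' encoding='UTF-8'>
Traceback (most recent call last):
BrokenPipeError: [Errno 32] Broken pipe
Exception ignored in: <_io.TextIOWrapper mode='rw' encoding='UTF-8'>
Traceback (most recent call last):
BrokenPipeError: [Errno 32] Broken pipe
```

```bash
cat > full.py <<'E'
from plan import *
j=np.array([13.2,19.5,3.,123.7,-59.6,12.1,-17.7])
Rv=lean(-52,44,1)@Ro.from_euler('z',-51,degrees=True).as_matrix()
R1=lean(-14,35,1);Rt=lean(5,35,1);R2=lean(-25,35,1)
p1=tipp(589,-148,48,R1);pL=tipp(609,265,6,Rt);p2=tipp(605,-327,48,R2);pR=tipp(611,155,6,Rt)
for nm,p,R in[('up',(560,-175,210),fkj(j)[1]),('via',(501,-76,297),Rv),('d1a',p1+[-20,0,120],R1),('d1',p1,R1),('lift',p1+[-60,0,110],R1),('c',(470,40,170),lean(-5,35,1)),('c2',(480,200,150),Rt),('in',pL+[-60,0,60],Rt),('tL',pL,Rt),('out',pL+[-100,0,100],Rt),('c2',(480,60,190),lean(-5,35,1)),('d2a',p2+[-30,0,110],R2),('d2',p2,R2),('lift',p2+[-60,0,110],R2),('c',(470,0,180),lean(-8,35,1)),('c2',pR+[-110,0,90],Rt),('tR',pR,Rt),('out',pR+[-100,0,100],Rt)]:
    log=[];j,n=go(j,p,R,log);print(nm,np.round(p),n,j.round(),min(log).round(1),round(bad(j,p,R),1))
E
python3 full.py
```

```text
up [ 560 -175  210] 3 [  5.  12.  16. 124. -44.  21. -32.] 3.1 0.0
via [501 -76 297] 20 [102. -19. -79. 125. -13.  25. 101.] 0.0 120.5
d1a [ 558. -145.  192.] 4 [ 34.   5. -23. 126.  16.  12.  75.] 0.0 68.7
d1 [ 578. -145.   72.] 5 [ 17.  27. -10. 130. 147.  14. -60.] 0.0 4.1
lift [ 518. -145.  182.] 4 [ -7.   8.  19. 134. 116.  12. -30.] 0.0 88.5
c [470  40 170] 7 [-28.   4.  11. 140.  85.  12. -14.] 0.0 24.0
c2 [480 200 150] 4 [-38.  12.   2. 136.  86.  17. -23.] 0.5 0.1
in [538. 264.  90.] 3 [-39.  25.  -0. 128.  99.  19. -39.] 5.5 0.4
tL [598. 264.  30.] 3 [-32.  35.  -4. 122. 114.  20. -49.] 6.9 0.4
out [498. 264. 130.] 4 [-46.  18.   4. 131.  85.  19. -27.] 5.9 0.1
c2 [480  60 190] 6 [-33.   3.  13. 139.  68.  15.   2.] 0.9 0.0
d2a [ 565. -322.  182.] 10 [ 33.  18.  -8. 120.  14.  12.  78.] 0.0 27.7
d2 [ 595. -322.   72.] 3 [ 22.  29.   4. 121.  21.  12.  68.] 0.0 102.1
lift [ 535. -322.  182.] 4 [ 38.  16. -11. 123.  15.  12.  78.] 0.0 33.6
c [470   0 180] 9 [-15.   3.   3. 140.  77.  12.  -3.] 0.0 14.8
c2 [490. 154. 120.] 5 [-23.  15.  -8. 138. 111.  17. -42.] 0.0 0.5
tR [600. 154.  30.] 4 [-12.  33. -13. 127. 130.  22. -53.] 4.4 0.3
out [500. 154. 130.] 4 [-28.  14.  -1. 137. 107.  14. -37.] 2.2 0.8
```

Call:
jog_arm(series=[0, 0, -0.2, 0, 0, 0, 0, 0, -0.45, 0, 0, 0, 0, 0, -0.45, 0, 0, 0])

```text
time: 13.7
ee_pos: [540.4, -163.1, 224.0]
eef_rot: [[0.845, 0.009, 0.535], [-0.002, -1.0, 0.02], [0.535, -0.018, -0.845]]
contact_force: [-0.9, -0.9, 0.3]
gripper_width: 0.902
gripper_force: 0.0
```

```bash
python3 -c "
from h import *
o=ctrl.observe();print(o['joint_positions'].round(1),o['ee_pos']);np.save('j0.npy',o['joint_positions'])"
sed -i 's/^import itertools/import itertools/; s/^o=ctrl.observe()//; s/^from h import \*/import numpy as np\nfrom scipy.spatial.transform import Rotation as Ro/' fit.py
sed -i 's/^from fit import \*/from fit import *\nSx=np.array([.9924,.1233,0])\ndef RT(y,z):\n    z=np.array(z,float);z\/=np.linalg.norm(z);y=np.array(y,float);y-=z*(y@z);y\/=np.linalg.norm(y)\n    return np.column_stack([np.cross(y,z),y,z])/' ik.py
cat > search.py <<'E'
from plan import *
import sys,time
rng=np.random.default_rng(int(sys.argv[1])); best=[]
t0=time.time(); j0=np.load('j0.npy'); cnt=[0]*4
def run(j,seq,thr):
    n=0;g=99
    for p,R in seq:
        log=[];j,m=go(j,p,R,log);n+=m;g=min(g,min(log))
        if g<thr or bad(j,p,R)>3: return None
    return j,n,g
stage1=[]
while time.time()-t0<200:
    V=[]
    for k in range(rng.integers(1,4)):
        az,a,roll=rng.uniform(-180,180),rng.uniform(0,50),rng.uniform(-180,180)
        V.append(((rng.uniform(480,650),rng.uniform(-280,0),rng.uniform(260,340)),az,a,roll))
    r=run(j0.copy(),[(p,lean(az,a,1)@Ro.from_euler('z',roll,degrees=True).as_matrix()) for p,az,a,roll in V],1.5)
    cnt[0]+=1
    if r is None: continue
    z1=rng.uniform(-30,10); R1=lean(z1,35,1);p1=tipp(589,-148,48,R1)
    r2=run(r[0],[(p1+[-20,0,120],R1),(p1,R1)],2)
    cnt[1]+=1
    if r2 is None: continue
    cnt[2]+=1
    for _ in range(4):
        ac,zt,z2=rng.uniform(5,35),rng.uniform(-5,20),rng.uniform(-35,5)
        xc,zc=rng.uniform(480,560),rng.uniform(150,230)
        Rt=lean(zt,35,1);R2=lean(z2,35,1);Rc=lean((z1+zt)/2,ac,1)
        pL=tipp(609,262,6,Rt);p2=tipp(605,-327,48,R2);pR=tipp(611,152,6,Rt)
        r3=run(r2[0],[(p1+[-20,0,110],R1),((xc,0,zc),Rc),(pL+[-100,-20,60],Rt),(pL,Rt),(pL+[-100,-20,60],Rt),((xc,0,zc),Rc),(p2+[-20,0,110],R2),(p2,R2),(p2+[-20,0,110],R2),((xc,0,zc),Rc),(pR+[-100,-20,60],Rt),(pR,Rt),(pR+[-100,0,60],Rt)],2)
        if r3: best.append((r[1]+r2[1]+r3[1]-3*min(r2[2],r3[2]),r[1]+r2[1],r3[1],r[2],r2[2],r3[2],[np.round(np.r_[v[0],v[1:]]).tolist() for v in V],dict(z1=z1,ac=ac,zt=zt,z2=z2,xc=xc,zc=zc)))
best.sort(key=lambda r:r[0]); print(cnt,len(best)); [print(b) for b in best[:2]]
E
for i in 1 2 3 4; do OMP_NUM_THREADS=1 python3 search.py $i & done; wait
```

```text
[  0.8   8.1  18.9 125.8 -41.6  20.7 -35. ] [ 540.38376764 -163.12690218  224.00887967]
[13995, 6801, 0, 0] 0
[13840, 6657, 1, 0] 0
[13955, 6684, 0, 0] 0
[13979, 6670, 0, 0] 0
```

```bash
cat > beam.py <<'E'
from plan import *
import sys,time
rng=np.random.default_rng(int(sys.argv[1])); t0=time.time(); j0=np.load('j0.npy')
R1=lean(-14,35,1);p1=tipp(589,-148,48,R1)
from ik import ik
g=ik(p1+np.array([-10,0,60]),R1,np.array([57,43,-62,128,110,39,-10.]),w=1e-3,m=4)[0]
W=np.array([1,1,1,.5,1,.5,1])
sc=lambda j:np.linalg.norm((j-g)*W)
beam=[(sc(j0),0,j0,[])]; done=[]
for d in range(6):
    new=[]
    for s,n0,j,path in beam:
        for _ in range(60):
            if rng.random()<.5:
                jt=j+(g-j)*rng.uniform(.2,1)+rng.normal(0,15,7); jt=np.clip(jt,lo+3,hi-3); p,R,_=fkj(jt)
            else:
                az,a,roll=rng.uniform(-180,180),rng.uniform(0,60),rng.uniform(-180,180)
                R=lean(az,a,1)@Ro.from_euler('z',roll,degrees=True).as_matrix(); p=np.array([rng.uniform(420,700),rng.uniform(-300,100),rng.uniform(250,420)])
            if not(400<p[0]<(700 if p[1]<-30 else 500) and -320<p[1]<300 and 240<p[2]<500) or R[2,2]>-.4: continue
            log=[];jn,n=go(j,p,R,log)
            if min(log)<1.2 or bad(jn,p,R)>3: continue
            new.append((sc(jn)+.5*(n0+n),n0+n,jn,path+[(p.round(),R)]))
    new.sort(key=lambda b:b[0]); beam=new[:40]
    for s,n,j,path in beam[:15]:
        log=[];jj,m=go(j,p1+[-20,0,120],R1,log);jj,m2=go(jj,p1,R1,log)
        if min(log)>1 and bad(jj,p1,R1)<2: done.append((n+m+m2-2*np.minimum(jj-lo,hi-jj).min(),n,min(log),j,jj,path))
    if time.time()-t0>110: break
print(g.round(),'beam',beam[0][0],sc(beam[0][2]),beam[0][1],beam[0][2].round(),len(done))
if done:
    done.sort(key=lambda b:b[0]); b=done[0]; print('DONE',b[:3],b[3].round(),b[4].round(),[x[0].tolist() for x in b[5]]); import pickle; pickle.dump(b,open('done%s.pkl'%sys.argv[1],'wb'))
E
for i in 1 2 3 4; do OMP_NUM_THREADS=1 python3 beam.py $i & done; wait
```

```text
[ 61.  35. -67. 127.  98.  34.  -0.] beam 96.52525813529346 65.02525813529346 63 [ 22.  14. -22. 125.  95.  37. -14.] 0
[ 61.  35. -67. 127.  98.  34.  -0.] beam 83.28698299284974 52.28698299284975 62 [ 38.  14. -30. 120. 108.  24. -17.] 0
[ 61.  35. -67. 127.  98.  34.  -0.] beam 108.87439562081222 90.37439562081222 37 [  6.   3.  -4. 129. 102.  36. -11.] 0
[ 61.  35. -67. 127.  98.  34.  -0.] beam 110.08214932234398 85.08214932234398 50 [ 10.   5.  -7. 129.  99.  18.  -0.] 0
```

```bash
sed -i 's/^R1=lean.*/R1=lean(-14,29,1);p1=tipp(589,-148,48,R1)/; s/\.5\*(n0+n),n0+n,jn/.4*(n0+n),n0+n,jn/' beam.py
python3 - <<'E'
s=open('beam.py').read()
s=s.replace("""    for s,n,j,path in beam[:15]:
        log=[];""","""    for s,n,j,path in beam[:30]:
      for az in(-30,-14,5):
        R1=lean(az,29,1);p1=tipp(589,-148,48,R1)
        log=[];""").replace("done.append((n+m+m2-2*","done.append((n+m+m2-3*").replace("min(log),j,jj,path)","min(log),j,jj,path,az)").replace("b[4].round(),","b[4].round(),b[6],")
open('beam.py','w').write(s)
E
for i in 1 2 3 4; do OMP_NUM_THREADS=1 python3 beam.py $i & done; wait
```

```text
[ 64.  40. -73. 123.  84.  41.  14.] beam 88.3824153578988 66.78241535789878 54 [ 26.  13. -27. 109.  82.  54.  23.] 60
DONE (np.float64(26.10730548934024), 46, np.float64(10.297564836886586)) [  9.  34. -25.  83.  62. 102.  20.] [ 23.  28. -23. 125.  87.  22. -16.] -30 [[664.0, -183.0, 390.0], [432.0, -166.0, 365.0], [421.0, -261.0, 322.0], [651.0, -198.0, 356.0]]
[ 64.  40. -73. 123.  84.  41.  14.] beam 106.3332687453136 88.73326874531361 44 [ 19.   9. -16. 120.  53.  50.  40.] 0
[ 64.  40. -73. 123.  84.  41.  14.] beam 108.84942718654106 93.64942718654106 38 [  4.  16.  -7. 111.  69.  43.  18.] 0
[ 64.  40. -73. 123.  84.  41.  14.] beam 113.65281274242768 91.65281274242768 55 [ 12.  11.  -4. 118.  86.  26.   3.] 0
```

```bash
cat > cont.py <<'E'
from plan import *
import pickle
def seq(j,S):
    for nm,p,R in S:
        log=[];j,n=go(j,p,R,log);print(nm,np.round(p),n,j.round(),min(log).round(1),round(bad(j,p,R),1))
    return j
def down(j,az1=-30,ac=20,zt=5,z2=-25,xc=530,zc=200,a=29):
    R1=lean(az1,a,1);Rt=lean(zt,a,1);R2=lean(z2,a,1);Rc=lean(-8,ac,1)
    p1=tipp(589,-148,48,R1);pL=tipp(605,262,6,Rt);p2=tipp(605,-327,48,R2);pR=tipp(607,152,6,Rt);f=np.array([-100,-10,60]);u=np.array([-20,0,110])
    return seq(j,[('lift',p1+u,R1),('c',(xc,0,zc),Rc),('inL',pL+f,Rt),('tL',pL,Rt),('out',pL+f,Rt),('c',(xc,0,zc),Rc),('d2a',p2+u,R2),('d2',p2,R2),('lift',p2+u,R2),('c',(xc,0,zc),Rc),('inR',pR+f,Rt),('tR',pR,Rt),('out',pR+f,Rt)])
E
python3 - <<'E'
from cont import *
b=pickle.load(open('done1.pkl','rb'))
j0=np.load('j0.npy');p,R,_=fkj(j0)
R1=lean(-30,29,1);p1=tipp(589,-148,48,R1)
j=j0
for q,Q in b[5]+[(p1+[-20,0,120],R1),(p1,R1)]:
    d=R.T@(np.array(q)-p)/200;w=Ro.from_matrix(R.T@Q).as_rotvec()/1.5
    j,n=go(j,q,Q); print(np.r_[d,w].round(3).tolist(),n,j.round(),'z',Q[:,2].round(2)); p,R=np.array(q),Q
print('down');down(b[4])
E
```

```text
Traceback (most recent call last):
FileNotFoundError: [Errno 2] No such file or directory: 'done1.pkl'
```

```bash
ls *.pkl; cat > v.py <<'E'
from cont import *
import glob
b=pickle.load(open(glob.glob('done*.pkl')[0],'rb'))
j0=np.load('j0.npy');p,R,_=fkj(j0)
R1=lean(-30,29,1);p1=tipp(589,-148,48,R1)
j=j0
for q,Q in b[5]+[(p1+[-20,0,120],R1),(p1,R1)]:
    d=R.T@(np.array(q)-p)/200;w=Ro.from_matrix(R.T@Q).as_rotvec()/1.5
    j,n=go(j,q,Q); print(np.r_[d,w].round(3).tolist(),n,j.round(),'z',Q[:,2].round(2)); p,R=np.array(q),Q
print('down');down(b[4])
E
python3 v.py
```

```text
done4.pkl
[0.964, 0.09, -0.373, 0.688, -0.009, -0.303] 8 [ 26.  35.   7.  73. -54. 102.  -8.] z [ 0.08  0.84 -0.54]
[-0.813, -0.84, 0.042, 0.611, -1.104, -1.295] 19 [  8.  -1. -10. 114.  32.  68.  84.] z [ 0.06 -0.49 -0.87]
[0.117, -0.296, 0.416, -0.04, -0.448, 0.947] 11 [ 27.  -7. -17. 139.  91.  30. -46.] z [ 0.55 -0.63 -0.55]
[-0.056, 1.155, 0.337, 0.534, 0.166, -0.488] 8 [  9.  34. -25.  83.  62. 102.  20.] z [-0.23 -0.83 -0.52]
[0.842, 0.379, 0.299, -0.651, -0.035, -0.025] 7 [ 35.  16. -36. 122.  53.  28.  19.] z [ 0.42 -0.24 -0.87]
[0.215, 0.05, 0.567, 0.0, 0.0, 0.0] 4 [ 23.  28. -23. 125.  87.  22. -16.] z [ 0.42 -0.24 -0.87]
down
lift [ 561. -143.  183.] 3 [ 31.  16. -31. 123.  54.  26.  17.] 10.2 0.3
c [530   0 200] 4 [ 35.  15. -49. 122.  32.  33.  47.] 15.4 0.2
inL [496. 251.  91.] 7 [-11.  26. -34. 129.  84.  30. -20.] 11.3 0.3
tL [596. 261.  31.] 3 [-10.  37. -29. 118.  91.  29. -19.] 14.9 0.1
out [496. 251.  91.] 3 [-11.  26. -33. 129.  84.  30. -20.] 11.7 0.1
c [530   0 200] 7 [ 32.  14. -44. 122.  30.  32.  49.] 11.3 0.3
d2a [ 577. -323.  183.] 9 [ 51.  23. -32. 113.  35.  21.  59.] 8.9 0.0
d2 [ 597. -323.   73.] 3 [ 33.  31. -11. 116.  50.  12.  42.] 0.0 30.6
lift [ 577. -323.  183.] 3 [ 52.  23. -32. 113.  36.  21.  58.] 3.4 0.2
c [530   0 200] 9 [ 32.  14. -45. 122.  30.  33.  48.] 9.9 0.0
inR [498. 141.  91.] 5 [ -8.  20. -21. 135.  96.  17. -22.] 4.9 0.7
tR [598. 151.  31.] 3 [ -6.  33. -19. 124. 104.  18. -25.] 5.5 0.3
out [498. 141.  91.] 3 [ -9.  20. -20. 135.  96.  17. -23.] 4.6 0.3
```

```bash
rm done*.pkl; python3 - <<'E'
s=open('beam.py').read()
s=s.replace("or R[2,2]>-.4: continue","or R[2,2]>-.4: continue\n            w6=p-283*R[:,2]\n            if w6[1]>-60 and w6[0]>440: continue")
open('beam.py','w').write(s)
E
for i in 11 12 13 14 15 16 17 18; do OMP_NUM_THREADS=1 python3 beam.py $i & done; wait; nproc
```

```text
[ 64.  40. -73. 123.  84.  41.  14.] beam 102.71817726570909 88.31817726570908 36 [ 12.   6. -10. 130.  87.  24.  20.] 0
[ 64.  40. -73. 123.  84.  41.  14.] beam 92.12532613460779 73.72532613460778 46 [ 21.  22. -19. 116. 104.  37.  10.] 25
DONE (np.float64(36.6642915929151), 34, np.float64(2.4452361356949677)) [ -1.   1. -38. 136.  67.  58.  10.] [  8.  26.  -5. 126.  84.  15. -17.] -30 [[611.0, -68.0, 250.0], [427.0, -118.0, 351.0], [429.0, 20.0, 274.0]]
[ 64.  40. -73. 123.  84.  41.  14.] beam 86.97955845343654 64.57955845343653 56 [ 21.  18. -32. 129.  92.  61.  12.] 49
DONE (np.float64(26.321182098431137), 45, np.float64(8.892939300522954)) [ 17.  11. -36. 124.  82.  42.   3.] [ 20.  28. -20. 125.  86.  21. -16.] -30 [[661.0, -232.0, 252.0], [568.0, -81.0, 401.0], [435.0, 19.0, 385.0], [479.0, 17.0, 298.0], [596.0, -35.0, 284.0]]
[ 64.  40. -73. 123.  84.  41.  14.] beam 38.22345455656946 11.423454556569459 67 [ 59.  34. -74. 113.  83.  31.  18.] 166
DONE (np.float64(6.680354505587232), 47, np.float64(6.613557779977839)) [ 52.  12. -72. 135.  95.  61. -68.] [ 49.  41. -59. 123
[... 903 characters left out ...]
7 [ 26.  12. -18. 114.  70.  31.  26.] 33
DONE (np.float64(28.407789244420336), 29, np.float64(3.1974035851932214)) [ 11.   6. -24. 129.  59.  63. -12.] [ 10.  26.  -7. 126.  85.  15. -17.] -30 [[465.0, 17.0, 411.0], [487.0, -48.0, 382.0], [407.0, -12.0, 250.0], [425.0, -171.0, 267.0]]
[ 64.  40. -73. 123.  84.  41.  14.] beam 74.5498641782694 50.1498641782694 61 [ 33.  13. -44. 127.  85.  46.  12.] 93
DONE (np.float64(22.8215604356269), 61, np.float64(14.537725018187217)) [ 33.  13. -44. 127.  85.  46.  12.] [ 31.  30. -33. 124.  88.  28. -16.] -30 [[636.0, -72.0, 287.0], [443.0, -157.0, 280.0], [630.0, -251.0, 313.0], [429.0, -82.0, 307.0], [406.0, -139.0, 329.0], [556.0, -150.0, 253.0]]
4
```

```bash
cat > v.py <<'E'
from cont import *
import glob
bs=[pickle.load(open(f,'rb')) for f in glob.glob('done*.pkl')]
b=min(bs,key=lambda b:b[0])
j0=np.load('j0.npy');p,R,_=fkj(j0)
R1=lean(-30,29,1);p1=tipp(589,-148,48,R1)
j=j0
for q,Q in b[5]+[(p1+[-20,0,120],R1),(p1,R1)]:
    d=R.T@(np.array(q)-p)/200;w=Ro.from_matrix(R.T@Q).as_rotvec()/1.5
    log=[];j,n=go(j,q,Q,log); print(np.r_[d,w].round(3).tolist(),n,min(log).round(1),j.round(),'z',Q[:,2].round(2),np.round(q)); p,R=np.array(q),Q
print('down');down(b[4])
E
python3 v.py
```

```text
[0.036, -0.121, -0.755, 0.235, -0.052, -1.912] 20 10.5 [  3.  -5.  10. 115.  -4.  52.  91.] z [ 0.31 -0.   -0.95] [ 466. -142.  356.]
[-0.191, -0.044, -0.258, -0.013, -0.8, 1.467] 17 6.3 [  51.    6.  -69.  116.   67.   77. -117.] z [ 0.27 -0.81 -0.52] [ 483. -160.  416.]
[0.116, -0.57, 0.234, -0.169, 0.22, -0.89] 10 5.6 [ 51.  12. -71. 135.  95.  61. -68.] z [ 0.61 -0.63 -0.48] [ 502. -133.  295.]
[0.373, 0.005, 0.459, -0.041, 0.399, -0.438] 6 6.6 [ 60.  29. -70. 121.  71.  44.   6.] z [ 0.42 -0.24 -0.87] [ 561. -143.  193.]
[0.215, 0.05, 0.567, 0.0, 0.0, 0.0] 4 12.7 [ 49.  40. -58. 123.  93.  44. -13.] z [ 0.42 -0.24 -0.87] [ 581. -143.   73.]
down
lift [ 561. -143.  183.] 3 [ 58.  29. -68. 121.  72.  43.   5.] 11.6 0.1
c [530   0 200] 4 [ 56.  30. -79. 121.  57.  48.  26.] 0.0 10.7
inL [496. 251.  91.] 8 [ 10.  38. -63. 127.  90.  48. -20.] 2.0 0.1
tL [596. 261.  31.] 3 [  8.  48. -56. 117.  97.  48. -15.] 15.9 0.1
out [496. 251.  91.] 3 [ 10.  38. -63. 127.  90.  48. -20.] 12.7 0.1
c [530   0 200] 7 [ 55.  28. -77. 121.  54.  45.  29.] 2.5 0.3
d2a [ 577. -323.  183.] 9 [ 74.  35. -65. 112.  66.  36.  36.] 3.2 0.1
d2 [ 597. -323.   73.] 3 [ 63.  42. -52. 114.  85.  30.  18.] 18.1 0.1
lift [ 577. -323.  183.] 3 [ 72.  34. -63. 112.  64.  35.  38.] 16.9 0.3
c [530   0 200] 9 [ 54.  26. -75. 121.  52.  44.  30.] 4.3 0.1
inR [498. 141.  91.] 5 [ 22.  30. -58. 134.  94.  35. -15.] 6.7 0.4
tR [598. 151.  31.] 3 [ 18.  43. -51. 123. 101.  38. -13.] 10.1 0.1
out [498. 141.  91.] 3 [ 22.  30. -58. 134.  94.  35. -16.] 6.7 0.1
```

Call:
jog_arm(series=[0.004, -0.012, -0.075, 0.012, -0.003, -0.096, 0.007, -0.024, -0.15, 0.024, -0.005, -0.191, 0.011, -0.036, -0.226, 0.035, -0.008, -0.287, 0.014, -0.048, -0.302, 0.047, -0.01, -0.382, 0.018, -0.06, -0.378, 0.059, -0.013, -0.478, 0.022, -0.073, -0.453, 0.07, -0.016, -0.574, 0.025, -0.085, -0.53, 0.083, -0.018, -0.67, 0.029, -0.097, -0.604, 0.094, -0.021, -0.765, 0.032, -0.109, -0.68, 0.106, -0.023, -0.86, 0.036, -0.121, -0.755, 0.118, -0.026, -0.956])

```text
time: 14.95
ee_pos: [466.1, -140.8, 352.1]
eef_rot: [[0.06, 0.912, 0.406], [0.985, -0.119, 0.122], [0.16, 0.393, -0.906]]
contact_force: [0.6, 0.2, -0.2]
gripper_width: 0.897
gripper_force: 0.0
```

Call:
jog_arm(series=[0, 0, 0, 0.012, -0.003, -0.096, 0, 0, 0, 0.024, -0.005, -0.191, 0, 0, 0, 0.035, -0.008, -0.287, 0, 0, 0, 0.047, -0.01, -0.382, 0, 0, 0, 0.059, -0.013, -0.478, 0, 0, 0, 0.07, -0.016, -0.574, 0, 0, 0, 0.083, -0.018, -0.67, 0, 0, 0, 0.094, -0.021, -0.765, 0, 0, 0, 0.106, -0.023, -0.86, 0, 0, 0, 0.118, -0.026, -0.956])

```text
time: 16.2
ee_pos: [466.4, -140.7, 351.6]
eef_rot: [[-0.924, 0.232, 0.303], [0.244, 0.97, 0.001], [-0.293, 0.075, -0.953]]
contact_force: [0.6, 0.9, -0.7]
gripper_width: 0.898
gripper_force: 0.0
```

```bash
cat > nxt.py <<'E'
from cont import *
import glob,sys
from cell import ctrl
o=ctrl.observe(); J=o['joint_positions'];P,Rc=o['ee_pos'],o['eef_rot']
print(J.round(1),P.round(1),o['gripper_width'].round(3),round(o['time'],1))
def frac(q,Q,n):
    d=Rc.T@(np.array(q)-P)/200;w=Ro.from_matrix(Rc.T@Q).as_rotvec()/1.5; v=np.r_[d,w]
    print(v.round(3).tolist(),'halfangle rows',np.linalg.norm(w)*1.5/.187,np.linalg.norm(d)*200/62)
    print([round(x,3) for k in range(1,n+1) for x in v*k/n])
E
python3 - <<'E'
from nxt import *
b=min([pickle.load(open(f,'rb')) for f in glob.glob('done*.pkl')],key=lambda b:b[0])
V=b[5]
j=J.copy()
R1=lean(-30,29,1);p1=tipp(589,-148,48,R1)
seq(j,[('v2',*V[1]),('v3',*V[2]),('a',p1+[-20,0,120],R1),('d1',p1,R1)])
w=Ro.from_matrix(Rc.T@V[1][1]); h=Rc@Ro.from_rotvec(w.as_rotvec()*.6).as_matrix()
frac(V[1][0],h,10)
E
```

```text
Traceback (most recent call last):
  File "nxt.py", line 5, in <module>
    print(J.round(1),P.round(1),o['gripper_width'].round(3),round(o['time'],1))
                                ^^^^^^^^^^^^^^^^^^^^^^^^
AttributeError: 'float' object has no attribute 'round'
```

```bash
sed -i "s/o\['gripper_width'\].round(3)/o['gripper_width']/" nxt.py
cat > m2.py <<'E'
from nxt import *
b=min([pickle.load(open(f,'rb')) for f in glob.glob('done*.pkl')],key=lambda b:b[0])
V=b[5];R1=lean(-30,29,1);p1=tipp(589,-148,48,R1)
E
python3 - <<'E'
from m2 import *
seq(J.copy(),[('v2',*V[1]),('v3',*V[2]),('a',p1+[-20,0,120],R1),('d1',p1,R1)])
w=Ro.from_matrix(Rc.T@V[1][1]); h=Rc@Ro.from_rotvec(w.as_rotvec()*.5).as_matrix()
print(w.as_rotvec()/1.5)
frac((P+V[1][0])/2,h,9)
E
```

```text
[ -4.3  -4.7  17.5 115.1  -3.4  52.3  91. ] [ 466.4 -140.7  351.6] 0.8976138710799627 16.2
v2 [ 483. -160.  416.] 17 [  36.    3.  -52.  117.   65.   74. -116.] 6.6 0.1
v3 [ 502. -133.  295.] 10 [ 36.   7. -53. 135.  93.  55. -69.] 5.1 0.0
a [ 561. -143.  193.] 6 [ 49.  20. -53. 121.  61.  34.  12.] 6.1 0.4
d1 [ 581. -143.   73.] 4 [ 37.  33. -41. 124.  89.  32. -15.] 16.2 0.2
[-0.0172405  -0.80650955  1.47217215]
[-0.097, -0.025, -0.141, -0.009, -0.403, 0.736] halfangle rows 6.732768412857504 0.5585073655035141
[np.float64(-0.011), np.float64(-0.003), np.float64(-0.016), np.float64(-0.001), np.float64(-0.045), np.float64(0.082), np.float64(-0.022), np.float64(-0.006), np.float64(-0.031), np.float64(-0.002), np.float64(-0.09), np.float64(0.164), np.float64(-0.032), np.float64(-0.008), np.float64(-0.047), np.float64(-0.003), np.float64(-0.134), np.float64(0.245), np.float64(-0.043), np.float64(-0.011), np.float64(-0.063), np.float64(-0.004), np.float64(-0.179), np.float64(0.327), np.float64(-0.054), np.float64(-0.014), np.float64(-0.078), np.float64(-0.005), np.float64(-0.224), np.float64(0.409), np.float64(-0.065), np.float64(-0.017), np.float64(-0.094), np.float64(-0.006), np.float64(-0.269), np.float64(0.491), np.float64(-0.076), np.float64(-0.02), np.float64(-0.11), np.float64(-0.007), np.float64(-0.314), np.float64(0.573), np.float64(-0.086), np.float64(-0.022), np.float64(-0.125), np.float64(-0.008), np.float64(-0.358), np.float64(0.654), np.float64(-0.097), np.float64(-0.025), np.float64(-0.141), np.float64(-0.009), np.float64(-0.403), np.float64(0.736)]
```

Call:
jog_arm(series=[-0.011, -0.003, -0.016, -0.001, -0.045, 0.082, -0.022, -0.006, -0.031, -0.002, -0.09, 0.164, -0.032, -0.008, -0.047, -0.003, -0.134, 0.245, -0.043, -0.011, -0.063, -0.004, -0.179, 0.327, -0.054, -0.014, -0.078, -0.005, -0.224, 0.409, -0.065, -0.017, -0.094, -0.006, -0.269, 0.491, -0.076, -0.02, -0.11, -0.007, -0.314, 0.573, -0.086, -0.022, -0.125, -0.008, -0.358, 0.654, -0.097, -0.025, -0.141, -0.009, -0.403, 0.736, -0.097, -0.025, -0.141, -0.009, -0.403, 0.736])

```text
time: 17.45
ee_pos: [474.3, -150.1, 383.6]
eef_rot: [[0.049, 0.787, 0.615], [0.888, 0.247, -0.387], [-0.456, 0.565, -0.687]]
contact_force: [0.6, -0.9, -0.2]
gripper_width: 0.894
gripper_force: 0.0
```

```bash
sed -i 's/print(\[round(x,3) for k/0 and print([round(float(x),3) for k/' nxt.py; python3 - <<'E'
from m2 import *
seq(J.copy(),[('v2',*V[1]),('v3',*V[2]),('a',p1+[-20,0,120],R1),('d1',p1,R1)])
frac(V[1][0],V[1][1],9)
Rc,P=V[1][1],V[1][0]; d=Rc.T@(V[2][0]-P)/200;w=Ro.from_matrix(Rc.T@V[2][1]).as_rotvec()/1.5
print(np.r_[d,w].round(3).tolist())
E
```

```text
[ 24.  -12.5 -19.9 127.1  37.9  27.6 -18.5] [ 474.3 -150.1  383.6] 0.8944909775699313 17.4
v2 [ 483. -160.  416.] 9 [  36.    3.  -52.  117.   65.   74. -116.] 6.9 0.1
v3 [ 502. -133.  295.] 10 [ 37.   7. -54. 135.  93.  56. -69.] 5.1 0.0
a [ 561. -143.  193.] 6 [ 49.  20. -53. 121.  61.  34.  12.] 6.1 0.4
d1 [ 581. -143.   73.] 4 [ 37.  33. -42. 124.  90.  33. -15.] 16.2 0.2
[-0.116, 0.114, -0.065, -0.01, -0.402, 0.736] halfangle rows 6.726275768846541 0.5649511906712495
[0.116, -0.57, 0.234, -0.169, 0.22, -0.89]
```

Call:
jog_arm(series=[-0.012, 0.012, -0.006, -0.001, -0.045, 0.082, -0.026, 0.025, -0.014, -0.002, -0.09, 0.164, -0.039, 0.038, -0.022, -0.003, -0.134, 0.245, -0.052, 0.05, -0.029, -0.004, -0.179, 0.327, -0.064, 0.063, -0.036, -0.005, -0.224, 0.409, -0.077, 0.076, -0.043, -0.006, -0.269, 0.491, -0.09, 0.088, -0.05, -0.007, -0.314, 0.573, -0.103, 0.101, -0.058, -0.009, -0.358, 0.654, -0.116, 0.114, -0.065, -0.01, -0.402, 0.736, -0.116, 0.114, -0.065, -0.01, -0.402, 0.736, -0.116, 0.114, -0.065, -0.01, -0.402, 0.736])

```text
time: 18.82
ee_pos: [482.8, -160.6, 415.6]
eef_rot: [[0.952, 0.142, 0.273], [0.307, -0.507, -0.805], [0.024, 0.85, -0.526]]
contact_force: [-0.7, -0.2, 0.6]
gripper_width: 0.903
gripper_force: 0.0
```

Call:
jog_arm(series=[0.012, -0.057, 0.023, -0.017, 0.022, -0.089, 0.023, -0.114, 0.047, -0.034, 0.044, -0.178, 0.035, -0.171, 0.07, -0.051, 0.066, -0.267, 0.046, -0.228, 0.094, -0.068, 0.088, -0.356, 0.058, -0.285, 0.117, -0.085, 0.11, -0.445, 0.07, -0.342, 0.14, -0.101, 0.132, -0.534, 0.081, -0.399, 0.164, -0.118, 0.154, -0.623, 0.093, -0.456, 0.187, -0.135, 0.176, -0.712, 0.104, -0.513, 0.211, -0.152, 0.198, -0.801, 0.116, -0.57, 0.234, -0.169, 0.22, -0.89, 0.116, -0.57, 0.234, -0.169, 0.22, -0.89])

```text
time: 20.2
ee_pos: [501.0, -134.2, 294.8]
eef_rot: [[0.029, 0.793, 0.608], [0.627, 0.459, -0.63], [-0.779, 0.399, -0.484]]
contact_force: [0.5, 0.4, -0.4]
gripper_width: 0.898
gripper_force: 0.0
```

```bash
python3 - <<'E'
from m2 import *
seq(J.copy(),[('a',p1+[-20,0,120],R1),('d1',p1,R1)])
frac(p1+[-20,0,120],R1,9)
E
```

```text
[ 35.    7.2 -52.2 135.   92.6  55.6 -69. ] [ 501.  -134.2  294.8] 0.8980574772934384 20.2
a [ 561. -143.  193.] 6 [ 48.  20. -52. 121.  61.  34.  13.] 6.1 0.4
d1 [ 581. -143.   73.] 4 [ 36.  32. -40. 124.  89.  31. -15.] 16.1 0.2
[0.377, 0.014, 0.458, -0.044, 0.398, -0.44] halfangle rows 4.772745106552758 1.912625105016113
```

Call:
jog_arm(series=[0.076, 0.003, 0.092, -0.009, 0.08, -0.088, 0.151, 0.006, 0.183, -0.018, 0.159, -0.176, 0.226, 0.008, 0.275, -0.026, 0.239, -0.264, 0.302, 0.011, 0.366, -0.035, 0.318, -0.352, 0.377, 0.014, 0.458, -0.044, 0.398, -0.44, 0.377, 0.014, 0.458, -0.044, 0.398, -0.44, 0.377, 0.014, 0.458, -0.044, 0.398, -0.44])

```text
time: 21.08
ee_pos: [563.3, -143.2, 193.8]
eef_rot: [[-0.755, 0.501, 0.423], [0.44, 0.865, -0.241], [-0.487, 0.004, -0.873]]
contact_force: [-0.1, -0.8, -0.2]
gripper_width: 0.903
gripper_force: 0.0
```

```bash
python3 - <<'E'
from m2 import *
seq(J.copy(),[('d1',p1,R1)])
frac(p1+[0,0,40],R1,9);frac(p1+[0,0,10],R1,9); frac(p1,R1,1)
from h import shot,cv2
im=shot('side');im2=shot('top')
cv2.imwrite('pics/f.png',np.hstack([cv2.resize(im['pixels'][150:310,240:400,::-1],(400,400)),cv2.resize(im2['pixels'][150:294,320:464,::-1],(400,400))]))
E
```

```text
[ 48.1  20.  -52.  121.   60.5  33.7  12.8] [ 563.3 -143.2  193.8] 0.9028253177042745 21.1
d1 [ 581. -143.   73.] 4 [ 36.  32. -40. 124.  89.  32. -15.] 16.1 0.2
[0.13, 0.042, 0.391, 0.002, 0.002, -0.002] halfangle rows 0.02594589803878458 1.33601084462679
[0.203, 0.042, 0.522, 0.002, 0.002, -0.002] halfangle rows 0.02594589803878458 1.8116439751553275
[0.227, 0.041, 0.566, 0.002, 0.002, -0.002] halfangle rows 0.02594589803878458 1.9710796882084722
```

View pics/f.png

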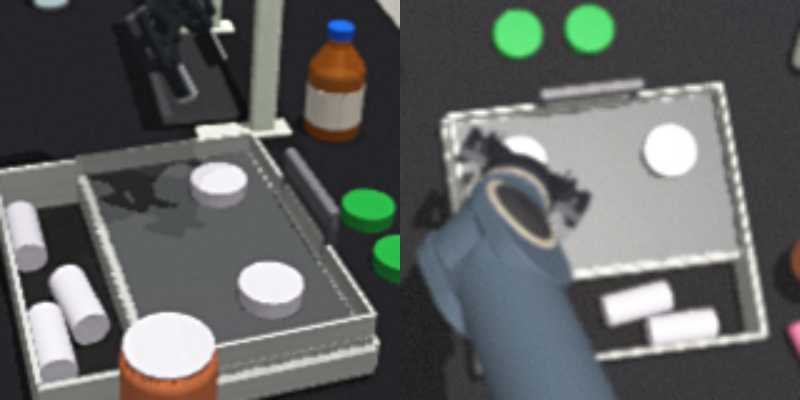

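The disc1 top centre is at (219,180) in the left crop, so about (327.6,222) in the full side image. Disc2 is at (270,285), undisturbed. I'll cross-check disc1 and descend.

```bash
python3 - <<'E'
from h import *
im=last('side')
print(px(im,327.4,221.8,68),px(im,327,223))
print(px(im,240+270/2.5,150+281/2.5,68))
E
```

```text
[ 583.96389167 -155.10738624   68.        ] [ 582.0288359  -159.8301946    67.46466855]
[ 600.83115265 -327.06713175   68.        ]
```

Call:
jog_arm(series=[0.065, 0.02, 0.195, 0, 0, 0, 0.13, 0.042, 0.391, 0, 0, 0, 0.165, 0.042, 0.45, 0, 0, 0, 0.203, 0.042, 0.522, 0, 0, 0, 0.203, 0.042, 0.522, 0, 0, 0])

```text
time: 21.8
ee_pos: [579.3, -141.6, 82.0]
eef_rot: [[-0.758, 0.497, 0.422], [0.435, 0.868, -0.241], [-0.485, 0.001, -0.874]]
contact_force: [0.4, -0.0, 0.2]
gripper_width: 0.899
gripper_force: 0.0
```

Call:
jog_arm(series=[0.01, -0.02, 0.018, 0, 0, 0, 0.022, -0.02, 0.04, 0, 0, 0, 0.022, -0.02, 0.04, 0, 0, 0])

```text
time: 22.18
ee_pos: [578.2, -146.0, 73.4]
eef_rot: [[-0.757, 0.499, 0.423], [0.436, 0.867, -0.241], [-0.487, 0.002, -0.874]]
contact_force: [0.8, -0.2, 0.3]
gripper_width: 0.896
gripper_force: 0.0
```

Call:
jog_arm(series=[0.007, 0, 0.013, 0, 0, 0, 0.007, 0, 0.013, 0, 0, 0])

```text
time: 22.42
ee_pos: [578.3, -145.8, 70.3]
eef_rot: [[-0.757, 0.498, 0.423], [0.436, 0.867, -0.241], [-0.486, 0.002, -0.874]]
contact_force: [1.1, -0.1, 0.7]
gripper_width: 0.9
gripper_force: 0.0
```

Call:
jog_arm(series=[0.007, 0, 0.013, 0, 0, 0, 0.007, 0, 0.013, 0, 0, 0])

```text
time: 22.68
ee_pos: [578.3, -145.8, 67.2]
eef_rot: [[-0.757, 0.498, 0.422], [0.436, 0.867, -0.241], [-0.486, 0.002, -0.874]]
contact_force: [0.1, 0.5, -0.2]
gripper_width: 0.905
gripper_force: 0.0
```

Call:
jog_arm(series=[0, 0, 0, 0, 0, 0, 0, 0, 0, 0, 0, 0, 0, 0, 0, 0, 0, 0, 0, 0, 0, 0, 0, 0], hand=-1, squeeze=50)

```text
time: 23.18
ee_pos: [578.7, -144.9, 68.2]
eef_rot: [[-0.757, 0.497, 0.424], [0.435, 0.868, -0.24], [-0.487, 0.003, -0.873]]
contact_force: [-3.6, 1.9, 5.8]
gripper_width: 0.677
gripper_force: 52.2
```

Call:
jog_arm(series=[-0.024, 0, -0.044, 0, 0, 0, -0.072, 0, -0.131, 0, 0, 0, -0.072, 0, -0.131, 0, 0, 0])

```text
time: 23.55
ee_pos: [578.8, -145.9, 98.5]
eef_rot: [[-0.756, 0.499, 0.425], [0.436, 0.867, -0.241], [-0.488, 0.003, -0.873]]
contact_force: [0.1, -0.5, -1.6]
gripper_width: 0.679
gripper_force: 53.8
```

```bash
cat > trL.py <<'E'
from nxt import *
Rt=lean(5,29,1); off=np.array([0,0,0.])
E
python3 - <<'E'
from nxt import *
Rt=lean(5,29,1);pL=tipp(605,262,6,Rt)
for xc,ac,az in((530,20,-8),(520,29,-8),(540,25,-15)):
    seq(J.copy(),[('up',P+[-20,0,70],Rc),('c',(xc,0,190),lean(az,ac,1)),('m',(500,140,150),lean(0,29,1)),('inL',pL+[-100,-10,60],Rt),('tL',pL,Rt)])
from h import shot,cv2
im=shot('side')
cv2.imwrite('pics/g.png',cv2.resize(im['pixels'][150:310,240:400,::-1],(400,400)))
E
```

```text
[ 37.7  29.2 -41.3 123.6  83.1  30.8  -9.2] [ 578.8 -145.9   98.5] 0.678735628634355 23.6
up [ 559. -146.  168.] 3 [ 44.  21. -47. 123.  66.  31.   8.] 16.6 0.1
c [530   0 190] 4 [ 47.  21. -64. 122.  46.  38.  35.] 15.4 0.3
m [500 140 150] 4 [ 19.  19. -53. 131.  73.  30.  -2.] 9.6 0.1
inL [496. 251.  91.] 4 [  2.  31. -51. 128.  87.  39. -20.] 9.9 0.1
tL [596. 261.  31.] 3 [  1.  43. -45. 118.  94.  40. -17.] 15.5 0.1
up [ 559. -146.  168.] 3 [ 44.  21. -47. 123.  66.  31.   8.] 16.6 0.1
c [520   0 190] 4 [ 44.  15. -59. 129.  58.  26.  21.] 11.5 0.1
m [500 140 150] 4 [ 21.  20. -56. 131.  74.  32.  -3.] 9.6 0.1
inL [496. 251.  91.] 4 [  4.  32. -53. 128.  88.  41. -20.] 10.0 0.1
tL [596. 261.  31.] 3 [  3.  44. -47. 117.  95.  41. -17.] 15.6 0.1
up [ 559. -146.  168.] 3 [ 44.  21. -47. 123.  66.  31.   8.] 16.6 0.1
c [540   0 190] 4 [ 40.  19. -58. 124.  54.  35.  19.] 16.3 0.1
m [500 140 150] 4 [ 21.  20. -55. 131.  74.  31.  -3.] 9.7 0.1
inL [496. 251.  91.] 4 [  3.  32. -53. 128.  88.  41. -20.] 10.0 0.1
tL [596. 261.  31.] 3 [  2.  44. -47. 117.  95.  41. -17.] 15.6 0.1
```

View pics/g.png

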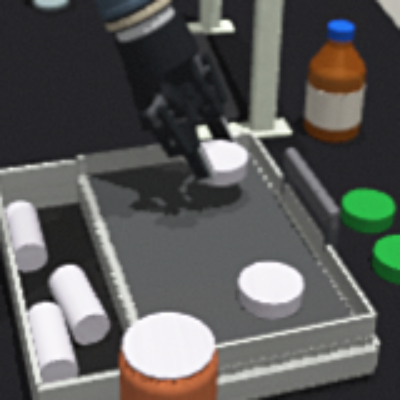

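The disc is held flat, at (225,160) in the crop. Next I'll carry it to the left half of the tray.

```bash
cat > ch.py <<'E'
from nxt import *
def chainrows(T,rows=True):
    p,R=P.copy(),Rc.copy(); j=J.copy()
    for nm,q,Q in T:
        d=R.T@(np.array(q)-p)/200;w=Ro.from_matrix(R.T@Q).as_rotvec()/1.5; log=[]; j,n=go(j,q,Q,log)
        print(nm,np.round(q),np.r_[d,w].round(3).tolist(),n,min(log).round(1)); p,R=np.array(q,float),Q
E
python3 - <<'E'
from ch import *
Rt=lean(5,29,1);pL=np.array([593.4,265.3,26])
chainrows([('up',P+[-20,0,70],Rc),('c',(530,0,190),lean(-8,20,1)),('m',(500,140,150),lean(0,29,1)),('inL',pL+[-100,-10,50],Rt),('tLa',pL+[0,0,25],Rt),('tL',pL,Rt)])
E
```

```text
[ 37.7  29.2 -41.3 123.6  83.2  30.8  -9.2] [ 578.2 -146.    97.5] 0.6776206946183561 23.6
up [ 558. -146.  168.] [-0.095, -0.049, -0.348, 0.0, 0.0, 0.0] 3 16.5
c [530   0 190] [0.37, 0.563, -0.334, -0.105, 0.105, -0.233] 4 15.4
m [500 140 150] [0.3, 0.672, 0.104, -0.039, -0.105, -0.085] 4 9.6
inL [493. 255.  76.] [0.208, 0.576, 0.308, -0.028, 0.0, -0.051] 4 9.7
tLa [593. 265.  51.] [-0.379, 0.006, 0.353, 0.0, 0.0, 0.0] 3 15.5
tL [593. 265.  26.] [0.061, -0.0, 0.109, 0.0, 0.0, 0.0] 3 22.6
```

Call:
jog_arm(series=[-0.032, -0.016, -0.116, 0, 0, 0, -0.064, -0.032, -0.232, 0, 0, 0, -0.095, -0.049, -0.348, 0, 0, 0, -0.095, -0.049, -0.348, 0, 0, 0])

```text
time: 24.1
ee_pos: [558.3, -146.2, 168.0]
eef_rot: [[-0.756, 0.499, 0.424], [0.436, 0.867, -0.242], [-0.488, 0.002, -0.873]]
contact_force: [0.4, -0.8, -2.4]
gripper_width: 0.678
gripper_force: 54.5
```

Call:
jog_arm(series=[0.093, 0.141, -0.084, -0.026, 0.026, -0.058, 0.185, 0.28, -0.167, -0.052, 0.052, -0.116, 0.278, 0.42, -0.25, -0.079, 0.079, -0.175, 0.37, 0.563, -0.334, -0.105, 0.105, -0.233, 0.37, 0.563, -0.334, -0.105, 0.105, -0.233])

```text
time: 24.72
ee_pos: [530.0, 2.2, 189.3]
eef_rot: [[-0.931, 0.135, 0.338], [0.127, 0.991, -0.044], [-0.341, 0.002, -0.94]]
contact_force: [-0.6, -0.7, -1.4]
gripper_width: 0.678
gripper_force: 54.5
```

Call:
jog_arm(series=[0.075, 0.168, 0.026, -0.01, -0.026, -0.021, 0.15, 0.336, 0.052, -0.02, -0.052, -0.042, 0.225, 0.504, 0.078, -0.029, -0.079, -0.064, 0.3, 0.672, 0.104, -0.039, -0.105, -0.085, 0.3, 0.672, 0.104, -0.039, -0.105, -0.085])

```text
time: 25.35
ee_pos: [497.9, 142.6, 148.0]
eef_rot: [[-0.876, -0.008, 0.483], [-0.007, 1.0, 0.004], [-0.483, 0.0, -0.876]]
contact_force: [0.3, 0.1, -1.7]
gripper_width: 0.677
gripper_force: 54.5
```

Call:
jog_arm(series=[0.052, 0.144, 0.077, -0.007, 0, -0.013, 0.104, 0.288, 0.154, -0.014, 0, -0.026, 0.156, 0.432, 0.231, -0.021, 0, -0.038, 0.208, 0.576, 0.308, -0.028, 0, -0.051, 0.208, 0.576, 0.308, -0.028, 0, -0.051])

```text
time: 25.98
ee_pos: [492.9, 255.8, 73.7]
eef_rot: [[-0.873, -0.089, 0.48], [-0.078, 0.996, 0.043], [-0.482, 0.0, -0.876]]
contact_force: [0.5, -1.0, -2.4]
gripper_width: 0.678
gripper_force: 54.5
```

```bash
python3 - <<'E'
from ch import *
Rt=lean(5,29,1);pL=np.array([593.4,265.3,26])
chainrows([('tLa',pL+[0,0,25],Rt),('tL',pL,Rt)])
E
```

```text
[  0.5  33.3 -50.2 128.   90.1  40.3 -23.4] [492.9 255.8  73.7] 0.6775707605626883 26.0
tLa [593. 265.  51.] [-0.387, 0.002, 0.343, 0.001, -0.002, 0.001] 3 15.6
tL [593. 265.  26.] [0.061, -0.0, 0.109, 0.0, 0.0, 0.0] 3 22.6
```

Call:
jog_arm(series=[-0.13, 0, 0.114, 0, 0, 0, -0.258, 0, 0.229, 0, 0, 0, -0.387, 0.002, 0.343, 0, 0, 0, -0.387, 0.002, 0.343, 0, 0, 0])

```text
time: 26.48
ee_pos: [597.2, 261.0, 52.7]
eef_rot: [[-0.871, -0.081, 0.484], [-0.071, 0.997, 0.038], [-0.486, -0.001, -0.874]]
contact_force: [0.1, 0.1, -2.2]
gripper_width: 0.679
gripper_force: 54.6
```

Call:
jog_arm(series=[0.02, 0, 0.036, 0, 0, 0, 0.04, 0, 0.07, 0, 0, 0, 0.05, 0, 0.088, 0, 0, 0, 0.05, 0, 0.088, 0, 0, 0])

```text
time: 26.98
ee_pos: [593.1, 264.6, 32.9]
eef_rot: [[-0.871, -0.089, 0.483], [-0.078, 0.996, 0.043], [-0.485, -0.0, -0.875]]
contact_force: [-0.3, 0.1, -1.5]
gripper_width: 0.68
gripper_force: 54.6
```

Call:
jog_arm(series=[0.01, 0, 0.018, 0, 0, 0, 0.012, 0, 0.022, 0, 0, 0, 0.012, 0, 0.022, 0, 0, 0])

```text
time: 27.35
ee_pos: [593.7, 264.7, 28.3]
eef_rot: [[-0.871, -0.089, 0.484], [-0.078, 0.996, 0.043], [-0.486, -0.0, -0.874]]
contact_force: [0.2, 0.5, -2.4]
gripper_width: 0.674
gripper_force: 54.6
```

Call:
jog_arm(series=[0.006, 0, 0.011, 0, 0, 0, 0.006, 0, 0.011, 0, 0, 0])

```text
time: 27.6
ee_pos: [593.7, 264.5, 25.6]
eef_rot: [[-0.871, -0.089, 0.483], [-0.078, 0.996, 0.043], [-0.485, -0.0, -0.874]]
contact_force: [0.3, 0.2, -1.9]
gripper_width: 0.673
gripper_force: 54.6
```

Call:
jog_arm(series=[0.004, 0, 0.007, 0, 0, 0, 0.004, 0, 0.007, 0, 0, 0])

```text
time: 27.85
ee_pos: [593.8, 264.7, 24.4]
eef_rot: [[-0.871, -0.089, 0.484], [-0.078, 0.996, 0.043], [-0.486, -0.0, -0.874]]
contact_force: [-0.1, 0.4, -1.0]
gripper_width: 0.681
gripper_force: 54.7
```

Call:
jog_arm(series=[0, 0, 0, 0, 0, 0, 0, 0, 0, 0, 0, 0, 0, 0, 0, 0, 0, 0], hand=0.8)

```text
time: 28.22
ee_pos: [593.8, 264.7, 24.4]
eef_rot: [[-0.871, -0.089, 0.484], [-0.077, 0.996, 0.043], [-0.486, 0.0, -0.874]]
contact_force: [-0.0, -0.3, -0.7]
gripper_width: 0.902
gripper_force: 0.0
```

Call:
jog_arm(series=[0, 0, -0.05, 0, 0, 0, 0, 0, -0.2, 0, 0, 0, 0, 0, -0.4, 0, 0, 0, 0, 0, -0.6, 0, 0, 0, 0, 0, -0.6, 0, 0, 0])

```text
time: 28.85
ee_pos: [535.2, 260.9, 132.5]
eef_rot: [[-0.868, -0.091, 0.488], [-0.079, 0.996, 0.045], [-0.49, 0.001, -0.872]]
contact_force: [0.4, -0.2, 0.2]
gripper_width: 0.896
gripper_force: 0.0
```

```bash
python3 - <<'E'
from ch import *
for z2 in(-40,-25,-5):
    R2=lean(z2,29,1);d=R2[:,2]*[1,1,0];d/=np.linalg.norm(d);p2=np.array([601.5,-327,68])-7.6*d
    chainrows([('c0',(500,110,170),lean(0,24,1)),('c',(530,-40,200),lean(-8,20,1)),('e',(550,-220,200),lean(z2*.8,25,1)),('d2a',p2+[-10,0,60],R2),('d2b',p2+[0,0,8],R2),('d2',p2,R2)])
from h import shot,cv2
im=shot('side'); im2=shot('top')
cv2.imwrite('pics/h.png',np.hstack([cv2.resize(im['pixels'][110:240,240:400,::-1],(400,325)),cv2.resize(im2['pixels'][130:260,170:330,::-1],(400,325))]))
E
```

```text
[  4.6  29.3 -52.3 121.7  77.3  39.4  -7.2] [535.2 260.9 132.5] 0.8964105905624281 28.9
c0 [500 110 170] [0.121, -0.735, -0.284, 0.028, 0.062, 0.054] 5 12.8
c [530 -40 200] [-0.198, -0.75, -0.076, 0.035, 0.046, 0.086] 4 13.8
e [ 550 -220  200] [-0.211, -0.877, 0.077, 0.107, -0.057, 0.258] 5 17.4
d2a [ 586. -322.  128.] [-0.23, -0.338, 0.505, 0.042, -0.046, 0.083] 4 15.7
d2b [ 596. -322.   76.] [0.093, 0.032, 0.246, 0.0, 0.0, 0.0] 3 13.0
d2 [ 596. -322.   68.] [0.019, 0.0, 0.035, 0.0, 0.0, 0.0] 3 12.6
c0 [500 110 170] [0.121, -0.735, -0.284, 0.028, 0.062, 0.054] 5 12.8
c [530 -40 200] [-0.198, -0.75, -0.076, 0.035, 0.046, 0.086] 4 13.8
e [ 550 -220  200] [-0.211, -0.877, 0.077, 0.053, -0.058, 0.129] 5 16.1
d2a [ 585. -324.  128.] [-0.156, -0.428, 0.47, 0.026, -0.047, 0.052] 4 9.9
d2b [ 595. -324.   76.] [0.086, 0.021, 0.249, 0.0, 0.0, 0.0] 3 4.7
d2 [ 595. -324.   68.] [0.019, 0.0, 0.035, 0.0, 0.0, 0.0] 3 3.8
c0 [500 110 170] [0.121, -0.735, -0.284, 0.028, 0.062, 0.054] 5 12.8
c [530 -40 200] [-0.198, -0.75, -0.076, 0.035, 0.046, 0.086] 4 13.8
e [ 550 -220  200] [-0.211, -0.877, 0.077, -0.018, -0.058, -0.043] 5 12.1
d2a [ 584. -326.  128.] [-0.035, -0.519, 0.413, 0.005, -0.047, 0.01] 4 12.3
d2b [ 594. -326.   76.] [0.082, 0.004, 0.252, 0.0, 0.0, 0.0] 3 6.2
d2 [ 594. -326.   68.] [0.019, 0.0, 0.035, 0.0, 0.0, 0.0] 3 5.1
```

Call:
jog_arm(series=[0.024, -0.147, -0.057, 0.006, 0.012, 0.011, 0.048, -0.294, -0.114, 0.011, 0.025, 0.022, 0.073, -0.441, -0.17, 0.017, 0.037, 0.032, 0.097, -0.588, -0.227, 0.022, 0.05, 0.043, 0.121, -0.735, -0.284, 0.028, 0.062, 0.054, 0.121, -0.735, -0.284, 0.028, 0.062, 0.054])

```text
time: 29.7
ee_pos: [500.2, 105.6, 166.2]
eef_rot: [[-0.916, 0.008, 0.401], [0.006, 1.0, -0.006], [-0.401, -0.003, -0.916]]
contact_force: [-0.1, 0.6, 0.1]
gripper_width: 0.9
gripper_force: 0.0
```

Call:
jog_arm(series=[-0.05, -0.188, -0.019, 0.009, 0.012, 0.022, -0.099, -0.375, -0.038, 0.018, 0.023, 0.043, -0.149, -0.563, -0.057, 0.026, 0.035, 0.065, -0.198, -0.75, -0.076, 0.035, 0.046, 0.086, -0.198, -0.75, -0.076, 0.035, 0.046, 0.086])

```text
time: 30.32
ee_pos: [531.1, -43.8, 196.7]
eef_rot: [[-0.931, 0.146, 0.334], [0.137, 0.989, -0.05], [-0.338, -0.001, -0.941]]
contact_force: [0.0, -0.1, -0.3]
gripper_width: 0.896
gripper_force: 0.0
```

Call:
jog_arm(series=[-0.042, -0.175, 0.015, 0.021, -0.011, 0.052, -0.084, -0.351, 0.031, 0.043, -0.023, 0.103, -0.127, -0.526, 0.046, 0.064, -0.034, 0.155, -0.169, -0.702, 0.062, 0.086, -0.046, 0.206, -0.211, -0.877, 0.077, 0.107, -0.057, 0.258, -0.211, -0.877, 0.077, 0.107, -0.057, 0.258, -0.211, -0.877, 0.077, 0.107, -0.057, 0.258])

```text
time: 31.2
ee_pos: [550.0, -219.0, 196.7]
eef_rot: [[-0.772, 0.528, 0.354], [0.479, 0.849, -0.224], [-0.419, -0.003, -0.908]]
contact_force: [0.1, 0.2, 0.3]
gripper_width: 0.898
gripper_force: 0.0
```

```bash
python3 - <<'E'
from ch import *
R2=lean(-40,29,1);d=R2[:,2]*[1,1,0];d/=np.linalg.norm(d);p2=np.array([601.5,-327,68])-7.6*d
chainrows([('d2a',p2+[-10,0,60],R2),('d2b',p2+[0,0,12],R2),('d2',p2,R2)])
E
```

```text
[ 55.8  21.  -50.5 117.2  48.4  34.3  31.3] [ 550.  -219.   196.7] 0.8980980547708775 31.2
d2a [ 586. -322.  128.] [-0.241, -0.342, 0.491, 0.041, -0.049, 0.085] 4 15.7
d2b [ 596. -322.   80.] [0.083, 0.032, 0.228, 0.0, 0.0, 0.0] 3 13.2
d2 [ 596. -322.   68.] [0.029, 0.0, 0.052, 0.0, 0.0, 0.0] 3 12.7
```

View pics/h.png

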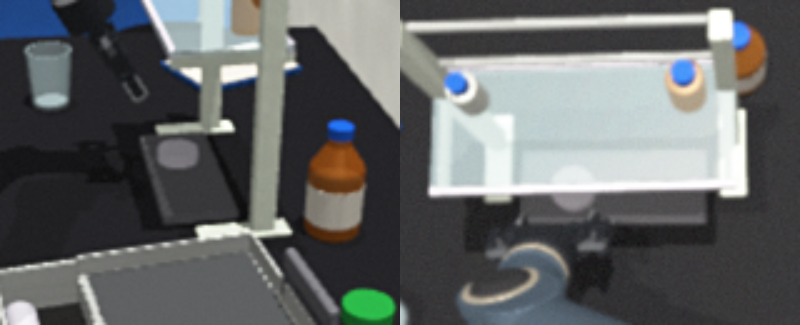

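Disc1 lies flat in the tray, at (573,188) in the right crop and (178,153) in the left crop. Now disc2.

Call:
jog_arm(series=[-0.06, -0.085, 0.123, 0.01, -0.012, 0.021, -0.12, -0.171, 0.245, 0.02, -0.024, 0.042, -0.18, -0.256, 0.368, 0.031, -0.037, 0.064, -0.241, -0.342, 0.491, 0.041, -0.049, 0.085, -0.241, -0.342, 0.491, 0.041, -0.049, 0.085])

```text
time: 31.82
ee_pos: [584.8, -323.9, 126.9]
eef_rot: [[-0.669, 0.645, 0.368], [0.564, 0.764, -0.313], [-0.483, -0.002, -0.875]]
contact_force: [-0.5, -0.5, 0.3]
gripper_width: 0.896
gripper_force: 0.0
```

Call:
jog_arm(series=[0.03, 0.016, 0.076, 0, 0, 0, 0.06, 0.032, 0.152, 0, 0, 0, 0.083, 0.032, 0.228, 0, 0, 0, 0.083, 0.032, 0.228, 0, 0, 0])

```text
time: 32.33
ee_pos: [595.2, -322.3, 80.4]
eef_rot: [[-0.67, 0.643, 0.37], [0.562, 0.766, -0.312], [-0.484, -0.001, -0.875]]
contact_force: [0.2, -0.2, 1.0]
gripper_width: 0.896
gripper_force: 0.0
```

```bash
python3 - <<'E'
from ch import *
R2=lean(-40,29,1);d=R2[:,2]*[1,1,0];d/=np.linalg.norm(d);p2=np.array([601.5,-327,68])-7.6*d
chainrows([('d2',p2,R2)])
E
```

```text
[ 44.6  33.7 -30.8 114.4  77.1  25.6   3.2] [ 595.2 -322.3   80.4] 0.8961452952290568 32.3
d2 [ 596. -322.   68.] [0.029, 0.002, 0.055, -0.001, -0.0, -0.0] 3 12.7
```

Call:
jog_arm(series=[0.015, 0, 0.028, 0, 0, 0, 0.028, 0, 0.053, 0, 0, 0, 0.028, 0, 0.053, 0, 0, 0])

```text
time: 32.7
ee_pos: [594.9, -324.8, 68.6]
eef_rot: [[-0.668, 0.646, 0.37], [0.564, 0.764, -0.314], [-0.485, -0.002, -0.874]]
contact_force: [-0.5, 0.7, 0.2]
gripper_width: 0.899
gripper_force: 0.0
```

Call:
jog_arm(series=[0, 0, 0, 0, 0, 0, 0, 0, 0, 0, 0, 0, 0, 0, 0, 0, 0, 0, 0, 0, 0, 0, 0, 0], hand=-1)

```text
time: 33.2
ee_pos: [596.1, -323.8, 70.0]
eef_rot: [[-0.668, 0.645, 0.373], [0.563, 0.765, -0.314], [-0.487, 0.0, -0.873]]
contact_force: [-2.3, 3.0, 5.2]
gripper_width: 0.681
gripper_force: 52.1
```

Call:
jog_arm(series=[-0.024, 0, -0.044, 0, 0, 0, -0.072, 0, -0.131, 0, 0, 0, -0.144, 0, -0.262, 0, 0, 0, -0.216, 0, -0.393, 0, 0, 0, -0.216, 0, -0.393, 0, 0, 0])

```text
time: 33.83
ee_pos: [596.0, -325.1, 161.1]
eef_rot: [[-0.665, 0.646, 0.373], [0.564, 0.763, -0.317], [-0.49, -0.0, -0.872]]
contact_force: [-0.0, 0.9, -1.7]
gripper_width: 0.681
gripper_force: 53.7
```

```bash
python3 - <<'E'
from ch import *
Rt=lean(5,29,1);pR=np.array([593.9,153,26])
chainrows([('e',(550,-200,200),lean(-30,25,1)),('c',(530,-20,200),lean(-8,20,1)),('m',(500,110,120),lean(2,29,1)),('inR',pR+[-90,-5,45],Rt),('tRa',pR+[0,0,25],Rt),('tR',pR,Rt)])
from h import *
im=last('top');a=px(im,170+173/2.5-.4,130+188/2.5-.4,24);print('disc1 in tray',a)
im=last('side');print(px(im,240+178/2.5,110+149/2.5,24))
E
```

```text
[ 50.5  28.  -37.9 111.4  61.   30.5  19.8] [ 596.  -325.1  161.1] 0.6809202319358857 33.8
e [ 550 -200  200] [0.41, 0.329, -0.453, -0.055, 0.05, -0.106] 4 19.0
c [530 -20 200] [0.486, 0.729, -0.227, -0.098, 0.057, -0.237] 5 16.7
m [500 110 120] [0.361, 0.623, 0.294, -0.048, -0.104, -0.106] 4 6.6
inR [504. 148.  71.] [0.096, 0.189, 0.227, -0.017, 0.0, -0.031] 3 6.5
tRa [594. 153.  51.] [-0.346, -0.014, 0.306, 0.0, 0.0, 0.0] 3 9.9
tR [594. 153.  26.] [0.061, -0.0, 0.109, 0.0, 0.0, 0.0] 3 16.6
disc1 in tray [599.75854091 262.12860696  24.        ]
[600.01033683 253.23450735  24.        ]
```

Call:
jog_arm(series=[0.103, 0.082, -0.113, -0.014, 0.012, -0.027, 0.205, 0.165, -0.227, -0.028, 0.025, -0.053, 0.308, 0.247, -0.34, -0.041, 0.037, -0.08, 0.41, 0.329, -0.453, -0.055, 0.05, -0.106, 0.41, 0.329, -0.453, -0.055, 0.05, -0.106])

```text
time: 34.45
ee_pos: [548.3, -197.5, 197.3]
eef_rot: [[-0.788, 0.497, 0.363], [0.451, 0.868, -0.208], [-0.418, -0.0, -0.908]]
contact_force: [-0.1, -1.0, -1.4]
gripper_width: 0.674
gripper_force: 54.1
```

Call:
jog_arm(series=[0.097, 0.146, -0.045, -0.02, 0.011, -0.047, 0.194, 0.292, -0.091, -0.039, 0.023, -0.095, 0.292, 0.437, -0.136, -0.059, 0.034, -0.142, 0.389, 0.583, -0.182, -0.078, 0.046, -0.19, 0.486, 0.729, -0.227, -0.098, 0.057, -0.237, 0.486, 0.729, -0.227, -0.098, 0.057, -0.237])

```text
time: 35.2
ee_pos: [528.7, -18.2, 197.6]
eef_rot: [[-0.932, 0.135, 0.335], [0.128, 0.991, -0.044], [-0.338, 0.002, -0.941]]
contact_force: [0.7, -0.5, -1.4]
gripper_width: 0.677
gripper_force: 54.0
```

Call:
jog_arm(series=[0.09, 0.156, 0.073, -0.012, -0.026, -0.026, 0.18, 0.312, 0.147, -0.024, -0.052, -0.053, 0.271, 0.467, 0.22, -0.036, -0.078, -0.08, 0.361, 0.623, 0.294, -0.048, -0.104, -0.106, 0.361, 0.623, 0.294, -0.048, -0.104, -0.106])

```text
time: 35.83
ee_pos: [497.0, 111.8, 116.8]
eef_rot: [[-0.877, -0.041, 0.478], [-0.035, 0.999, 0.02], [-0.478, 0.001, -0.878]]
contact_force: [0.4, -0.9, -1.3]
gripper_width: 0.675
gripper_force: 54.1
```

Call:
jog_arm(series=[0.048, 0.095, 0.114, -0.009, 0, -0.016, 0.096, 0.189, 0.227, -0.017, 0, -0.031, 0.096, 0.189, 0.227, -0.017, 0, -0.031, 0.096, 0.189, 0.227, -0.017, 0, -0.031])

```text
time: 36.33
ee_pos: [503.1, 146.8, 70.1]
eef_rot: [[-0.873, -0.086, 0.48], [-0.075, 0.996, 0.042], [-0.482, 0.001, -0.876]]
contact_force: [-0.4, 0.1, -1.6]
gripper_width: 0.681
gripper_force: 54.5
```

```bash
python3 - <<'E'
from ch import *
Rt=lean(5,29,1);pR=np.array([593.9,154,25.5])
chainrows([('tRa',pR+[0,0,25],Rt),('tR',pR,Rt)])
E
```

```text
[ 10.6  28.6 -44.3 133.4  98.4  29.3 -22.1] [503.1 146.8  70.1] 0.6814928624236267 36.3
tRa [594. 154.  50.] [-0.352, -0.003, 0.305, -0.0, -0.002, -0.001] 3 10.1
tR [594. 154.  26.] [0.061, -0.0, 0.109, 0.0, 0.0, 0.0] 3 16.7
```

Call:
jog_arm(series=[-0.117, 0, 0.102, 0, 0, 0, -0.235, 0, 0.203, 0, 0, 0, -0.352, -0.003, 0.305, 0, 0, 0, -0.352, -0.003, 0.305, 0, 0, 0])

```text
time: 36.83
ee_pos: [596.1, 153.8, 51.5]
eef_rot: [[-0.872, -0.083, 0.483], [-0.072, 0.997, 0.041], [-0.484, 0.001, -0.875]]
contact_force: [-1.2, -1.1, -1.6]
gripper_width: 0.678
gripper_force: 54.6
```

Call:
jog_arm(series=[0.02, 0, 0.036, 0, 0, 0, 0.04, 0, 0.07, 0, 0, 0, 0.05, 0, 0.088, 0, 0, 0, 0.05, 0, 0.088, 0, 0, 0, 0.05, 0, 0.088, 0, 0, 0])

```text
time: 37.45
ee_pos: [592.8, 156.2, 30.1]
eef_rot: [[-0.873, -0.089, 0.48], [-0.077, 0.996, 0.044], [-0.482, 0.002, -0.876]]
contact_force: [-0.3, 0.3, -0.9]
gripper_width: 0.679
gripper_force: 54.6
```

Call:
jog_arm(series=[0.006, 0, 0.011, 0, 0, 0, 0.006, 0, 0.011, 0, 0, 0])

```text
time: 37.7
ee_pos: [592.8, 156.0, 27.4]
eef_rot: [[-0.873, -0.089, 0.48], [-0.077, 0.996, 0.044], [-0.482, 0.002, -0.876]]
contact_force: [0.3, 0.1, -1.6]
gripper_width: 0.678
gripper_force: 54.6
```

Call:
jog_arm(series=[0.004, 0, 0.007, 0, 0, 0, 0.004, 0, 0.007, 0, 0, 0])

```text
time: 37.95
ee_pos: [592.9, 156.1, 26.1]
eef_rot: [[-0.873, -0.089, 0.48], [-0.077, 0.996, 0.044], [-0.482, 0.002, -0.876]]
contact_force: [-0.8, 0.4, 0.4]
gripper_width: 0.68
gripper_force: 55.0
```

Touching the tray floor, so I'll release and withdraw.

Call:
jog_arm(series=[0, 0, 0, 0, 0, 0, 0, 0, 0, 0, 0, 0, 0, 0, 0, 0, 0, 0], hand=0.8)

```text
time: 38.33
ee_pos: [592.9, 156.1, 26.0]
eef_rot: [[-0.873, -0.089, 0.48], [-0.077, 0.996, 0.044], [-0.482, 0.002, -0.876]]
contact_force: [0.0, 0.1, -0.2]
gripper_width: 0.902
gripper_force: 0.0
```

Call:
jog_arm(series=[0, 0, -0.05, 0, 0, 0, 0, 0, -0.2, 0, 0, 0, 0, 0, -0.4, 0, 0, 0, 0, 0, -0.6, 0, 0, 0, 0, 0, -0.6, 0, 0, 0, 0, 0, -0.6, 0, 0, 0])

```text
time: 39.08
ee_pos: [535.3, 150.4, 131.2]
eef_rot: [[-0.873, -0.089, 0.48], [-0.077, 0.996, 0.044], [-0.482, 0.001, -0.876]]
contact_force: [-0.2, -0.0, 0.6]
gripper_width: 0.9
gripper_force: 0.0
```

```bash
python3 - <<'E'
from h import *
o=ctrl.observe();print(o['ee_pos'],o['time'])
im=shot('top');s=shot('side')
# depth points in tray region from both views, height above bench
for n,I in(('top',im),('side',s)):
    H,Wd=I['range_z'].shape; v,u=np.mgrid[0:H,0:Wd]; K=np.array([[I['fx'],0,I['cx']],[0,I['fy'],I['cy']],[0,0,1.]])
    p=cv2.undistortPoints(np.stack([u.ravel(),v.ravel()],1).astype(float)[:,None],K,np.array([I['k1'],0,0,0.]))[:,0]
    R=cv2.Rodrigues(np.array(I['rvec'],float))[0];z=I['range_z'].ravel()
    X=(np.c_[p,np.ones(len(p))]*z[:,None]-np.array(I['tvec']).ravel())@R
    for nm,(y0,y1) in dict(L=(220,310),R=(110,200)).items():
        m=(z>0)&(X[:,0]>555)&(X[:,0]<650)&(X[:,1]>y0)&(X[:,1]<y1)&(X[:,2]>17)&(X[:,2]<60)
        Y=X[m]; print(n,nm,m.sum(),Y.mean(0).round(1) if m.any() else '',np.percentile(Y[:,2],[5,50,95]).round(1) if m.any() else '')
    # bars in trough, in station frame
    m=(z>0)&(X[:,2]>35)&(X[:,2]<58); q=X-[457.7+110*.9924*1,-252.8+110*.1233,0]; a=q@np.array([.9924,.1233,0]);b=q@np.array([-.1233,.9924,0])
    m&=(a>-200)&(a<-116)&(abs(b)<158); print('trough pts',m.sum(),[int((m&(b>k)&(b<k+40)).sum()) for k in range(-160,160,40)])
    m=(z>0)&(a>-105)&(a<85)&(abs(b)<150)&(X[:,2]>54)&(X[:,2]<100); print('on board',m.sum())
E
```

```text
[535.30335052 150.39245372 131.17662863] 39.075
top L 93 [583.5 261.9  23.7] [19.2 23.8 27.3]
top R 122 [585.8 153.7  23.6] [19.7 23.8 28.4]
trough pts 760 [0, 119, 229, 130, 32, 98, 131, 21]
on board 138
side L 114 [600.4 259.9  22.5] [17.9 22.9 25.3]
side R 136 [598.4 151.   23. ] [19.1 23.1 25.4]
trough pts 968 [0, 206, 323, 156, 25, 119, 108, 31]
on board 0
```

```bash
python3 -c "
from cell import ctrl
print(ctrl.hand_in())"
```

```text
the job is handed in; nothing more can be done
None
```

The job is handed in at about 39 s: the three bars are in the trough, the board is back down on its frame, and both discs lie flat, side by side, in the tray and released. The hand-in call returned no verdict.

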